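# Turn the tumbling jar and clamp it in the vise

## Robot

A 6-joint arm with a two-finger parallel gripper is mounted at the origin on the work surface. World frame = base frame: x ahead of the robot, y to its left, z up, the work surface at z = 0. Lengths are in m, angles in degrees, forces in N, time in s.
With the tool pointing down it reaches from about 0.35 to 0.875 m from the base axis. Payload 4.2 kg.
Tool frame: the origin (TCP) lies at the very end of the fingers, on their centre line; the grasp point (between the pads) lies 19 mm behind it; z points along the fingers, y is the line along which they close (so a half turn about z gives the same grasp; the last joint's range is limited). The gripper opens to 87 mm and grips with 3 to 60 N. Pads are 19 mm wide; open, the fingers measure 117 mm over their backs; the gripper's body (75 mm by 190 mm) begins 51 mm behind the grasp point.
Start: joints at [83.686, 22.042, 0.453, 0, -68.411, -14.817], TCP at [0.225, 0.583, 0.186] pointing down, gripper open.
Joint ranges: [-179.83, 179.83], [-69.29, 118.12], [-61.27, 80.66], [-181.25, 117.63], [-171.15, -9.14], [-177.46, 177.46]. Speed limits (degrees/s): [159.86, 159.86, 180, 180, 180, 180].

## Interface

Orientations are given as a 3x3 rotation matrix whose columns are the frame's x, y, z axes.
In Python, from station import r gives the robot as it stands.
- The arm moves only by the tool jog_arm, never from a script. Its argument "plan" is text: rows parted by semicolons, each of 7 numbers parted by spaces: the shift along the tool's x, y, z normalised to -1 to 1, where 1 is 0.025 m, then the turn, a rotation vector about the tool's x, y, z normalised to -1 to 1, where 1 is 8 degrees, then the closure, from -1 (fully open) to 1 (shut). A call has exactly 10 rows; each row shifts and turns the commanded pose from where the row before left it, along the tool's axes as they then stand; what a row does not reach is not made up. A row lasts 1/10 s, in which the tool goes at most 50 mm and 8.59 degrees, less where a joint would pass 70% of its speed; a pose out of reach is approached as far as the arm can. A call with a number of a shift or a turn outside -1 to 1 is refused whole. A call with a gripper value outside its range is refused whole. The fingers move at their own pace and stop on an object; the grip force is fixed at half the most. Time passes only in rows, so rows that do not move let the fingers close, or fill a call up. It gives the time, the measured TCP pose, the force, the opening and the grip force at its end, in the units of the state.
- r.sense(): the state, without advancing time (a new reading comes with each control period).
- r.capture(name): name is "scene" or "top" or "wrist"; returns (picture, depth): 480x640x3 uint8, red, green, blue; 480x640 float32, m along the optical axis (not along the pixel's ray), 0 where there is no reading.
- r.get_calibration(name): a dict with "mtx" (3x3 intrinsics, pixels), "distortion" ([k1, k2, p1, p2, k3] as OpenCV has them; the pictures are not rectified), "extrinsics" (4x4, takes a point from camera to world coordinates). Camera axes: x right, y up, looking along -z (the intrinsics and any distortion apply to the point x, -y, -z); pixel columns grow to the right and rows downward; lengths in m; the calibration is good to about 2 mm. A picture is of the moment at which its call begins: read the wrist's pose just before it. get_calibration takes no time and is no camera call; for the wrist camera it gives the pose at the moment of the call.
- r.finish_job(): hands the job in; it is judged then, once.
The state is a dict: "time_s": time; "joints": joint angles; "joint_velocities": joint speeds; "effort": joint torques, N m; "tcp_pos": TCP position; "ee_rot": TCP orientation; "wrist_force": force on the tool from outside, world axes, zero at the start; "moment": the same for the moment, N m; "gripper_width": opening from 0.0 (shut) to 1.0 (fully open); "gripper_force": force on a finger pad.
Only numpy, scipy, OpenCV 4.12 (cv2) and the standard library are available. Lean on these libraries where they do the work, as an engineer would, in place of code of your own. Each camera call takes 0.05 s, during which the arm holds its last target. There are 200 camera calls.

## Task

Turn the tall clear jar upside down, lid steeply downwards (a slanting hold will do), until all three balls have run down into the lid end. Then stand it gently upright on the white plaster plate between the jaws of the vise, let go of it, and slide the vise's jaw shut so that the jar is held between both jaws. Leave everything else on the bench where it is.

Things in the scene. Friction and masses are not known exactly. Their poses are not given: they have to be found in the camera images.
- jar: the tall jar: clear plastic with an aluminium screw lid, shut tight, holding three loose dark steel balls. Round, 60 mm diameter, 121 mm tall (the lid is the top 16 mm, 62 mm diameter); plastic wall 4 mm, floor 5 mm. Origin under the centre of its base, z up along its axis towards the lid. 0.25 to 0.35 kg with the balls; it starts upright on the bench
- jar_lid (a point): centre of the top of the tall jar's lid, 121 mm from its base
- ball1_center (a point): centre of loose steel ball 1 inside the tall jar, 16 mm diameter, 17 g
- ball2_center (a point): centre of loose steel ball 2 inside the tall jar, 16 mm diameter, 17 g
- ball3_center (a point): centre of loose steel ball 3 inside the tall jar, 16 mm diameter, 17 g
- vise: black iron vise fixed to the bench, base 100 mm (its x) by 250 mm (its y, from -90 to +160 mm), 14 mm high. Origin on the bench; the jaws close along its y axis. The fixed jaw is at -y, 80 mm wide, 74 mm high; the sliding jaw is at +y; each is 80 mm wide along x. The end stop at +y is 30 mm high
- bed (a point): centre of the upper face of the white plaster plate on which the jar is to stand, 30 mm above the bench; the plate measures 90 mm (x) by 120 mm (y, between and under the jaws), flat; axes as the vise's
- fixed_face (a point): middle of the fixed jaw's inner face, 45 mm to -y of the bed's centre; axes as the vise's
- jaw (a joint): travel of the sliding jaw towards the fixed jaw (vise -y), m: 0 fully open (100 mm between the jaw faces), range 0 to 0.055; gap = 0.100 - value, so 0.040 just holds a 60 mm jar. Slides with about 3 N of friction and stays where it is left
- jaw_face (a point): middle of the sliding jaw's inner face; axes as the vise's; the jaw's top is 74 mm above the bench, the 34 mm wide carriage behind it 52 mm
- jaw_post (a point): top centre of the upright round steel post on the sliding jaw's carriage, 68 mm behind (vise +y) the jaw's face; 16 mm diameter, its top 109 mm above the bench, free for 57 mm below the top. Grip or push it to slide the jaw
- short_jar: the other clear jar, left alone: same 60 mm diameter but only 66 mm tall; origin under its centre
- articulator: brass articulator, about 75 x 105 x 121 mm; origin under its centre
- wheel: dark green grinding wheel lying flat, 90 mm diameter, 18 mm thick; origin under its centre
- file: steel file with beech handle lying flat, 260 mm long along its x axis (x from -100 mm at the handle's end to +160 mm), about 22 mm thick; origin under the joint of blade and handle
- dappen: small frosted glass dappen dish, 42 mm across, 28 mm high; origin under its centre
- model: white plaster tooth model, 55 x 65 x 31 mm; origin under its centre
- bowl: dark rubber mixing bowl, 110 mm across, 60 mm high; origin under its centre

How it is judged (in metres and radians):
On the way, in this order (a step that is already met when the one before it is completed fails the run):
1. the tall jar is held upside down (lid at least 30 degrees below level) off the bench, all three balls in its lid half (angle between jar's own z axis and vertical above 2.09 rad and height (world z) of jar_lid above 0.02 m and z of each of ball1_center, ball2_center, ball3_center in the frame of jar above 0.06 m), for 0.3 s.
2. the tall jar stands upright on the plaster plate between the jaws, let go (angle between jar's own z axis and vertical below 0.08 rad and z of jar in the frame of bed between -0.004 and 0.004 m and x of jar in the frame of bed between -0.03 and 0.03 m and y of jar in the frame of fixed_face above 0.026 m and y of jar in the frame of jaw_face below -0.026 m and contact force between the fingers and jar below 0.1 N and linear speed of jar below 0.02 m/s), for 0.2 s.
At the end, for the whole second after the job is handed in: The tall jar stands upright (within about 4.5 degrees) on the plaster plate, its centre within 30 mm of the plate's middle along the jaws' width, between the two jaws, the jaw faces at most 65 mm apart (the jar is 60 mm), the balls back at the bottom, everything at rest (angle between jar's own z axis and vertical below 0.08 rad and z of jar in the frame of bed between -0.004 and 0.004 m and x of jar in the frame of bed between -0.03 and 0.03 m and y of jar in the frame of fixed_face above 0.026 m and y of jar in the frame of jaw_face below -0.026 m and value of joint jaw above 0.035 m and z of each of ball1_center, ball2_center, ball3_center in the frame of jar below 0.05 m and linear speed of jar below 0.02 m/s and velocity of joint jaw below 0.01 m/s); the robot touches nothing.
It fails at once if anything else on the bench is moved by more than 30 mm or tipped over (distance of any of short_jar, articulator, wheel, file, dappen, model, bowl from where it was at the start of the episode above 0.03 m or angle between any of short_jar, articulator, wheel, file, dappen, model, bowl's own z axis and vertical above 0.5 rad).
It fails at once if the jar is dropped: it hits the vise hard (contact force between jar and vise above 60 N).
It also fails if it takes over 69 s, if anything falls off the work surface, if the arm or the gripper's body presses on something with over 40 N, if the wrist force passes 120 N, or if a joint passes its speed limit or range.

## Working session

There is one attempt and no reset: what is moved stays moved. The work goes in short steps, Python scripts to look and compute and a tool call to move; the robot and the scene stay as the last step left them, time stands still between calls to the robot, and variables do not carry over. Pictures are saved under pics/ and viewed, at most 10 in all, crops included, and the job is handed in when it is done.

Besides the shell and the picture viewer there is one more tool, called after ">>>" as a command line: name --argument value ..., lists and objects as JSON in quotes. jog_arm: Moves the arm, as the interface text tells. Scaled input: -1 to 1 covers 0.025 m each way for a shift and 8 degrees each way for a turn. Its arguments: {"type":"object","properties":{"plan":{"type":"string"}},"required":["plan"]}

```bash
ls; mkdir -p pics
cat > h.py <<'E'
import numpy as np, cv2
from station import r
def px2w(cal,u,v,depth=None,z=None):
    K=np.array(cal["mtx"],float);d=np.array(cal["distortion"],float);T=np.array(cal["extrinsics"],float)
    p=cv2.undistortPoints(np.array([[[u,v]]],float),K,d)[0,0]
    ray=np.array([p[0],-p[1],-1.0]);o=T[:3,3];w=T[:3,:3]@ray
    s=depth if depth is not None else (z-o[2])/w[2]
    return o+s*w
def cloud(cal,dep):
    K=np.array(cal["mtx"],float);d=np.array(cal["distortion"],float);T=np.array(cal["extrinsics"],float)
    v,u=np.mgrid[0:480,0:640]
    p=cv2.undistortPoints(np.stack([u,v],-1).reshape(-1,1,2).astype(float),K,d).reshape(480,640,2)
    c=np.stack([p[...,0],-p[...,1],-np.ones((480,640))],-1)*dep[...,None]
    return c@T[:3,:3].T+T[:3,3]
E
python3 - <<'E'
from h import *
for n in("scene","top"):
    a,d=r.capture(n);c=r.get_calibration(n)
    cv2.imwrite(f"pics/{n}0.png",a[...,::-1]);np.savez(f"{n}0.npz",a=a,d=d)
    import pickle;pickle.dump(c,open(n+"cal.pkl","wb"))
    print(n,np.round(c["extrinsics"],3).tolist(),(d>0).mean())
print(r.sense())
E
```

```text
pics
scene [[-0.618, -0.616, 0.488, 1.115], [0.786, -0.486, 0.382, 0.395], [0.002, 0.62, 0.784, 0.926], [0.0, 0.0, 0.0, 1.0]] 0.99603515625
top [[-0.018, 0.997, -0.069, 0.49], [-1.0, -0.017, 0.017, 0.017], [0.016, 0.069, 0.997, 1.072], [0.0, 0.0, 0.0, 1.0]] 0.9960221354166666
{'time_s': 0.1, 'joints': array([ 8.36870877e+01,  2.20864736e+01,  3.86970765e-01, -2.43947331e-02,
       -6.84105376e+01, -1.48172562e+01]), 'joint_velocities': array([ 0.09469324, -0.06647393,  0.1810162 ,  0.06555454,  0.06328043,
        0.06106147]), 'effort': array([-9.62045488e-05, -3.91687846e+01,  1.87937200e+01,  4.23195675e+00,
        1.34698363e-02, -6.95913991e-05]), 'tcp_pos': array([0.22507042, 0.58241483, 0.18526584]), 'ee_rot': array([[ 9.32707262e-01, -3.60633884e-01, -6.04676471e-04],
       [-3.60634374e-01, -9.32705403e-01, -1.86535759e-03],
       [ 1.08726142e-04,  1.95789969e-03, -9.99998077e-01]]), 'wrist_force': array([ 0.34191005,  0.40005601, -0.40162408]), 'moment': array([-0.03992948, -0.0084468 , -0.00097923]), 'gripper_force': 0.0, 'gripper_width': 1.0027517243317767}
```

View pics/scene0.png

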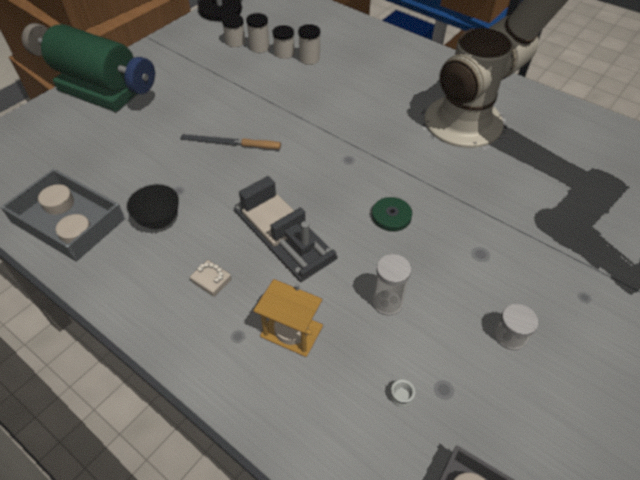

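View pics/top0.png

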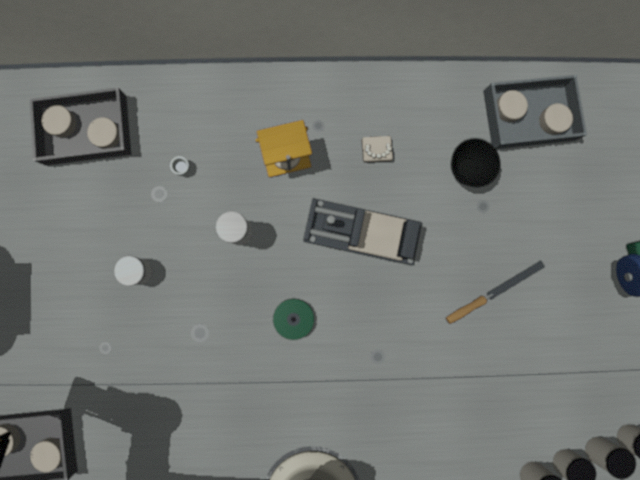

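The scene view shows the tall jar at (391,285), the vise at (285,225) with the post at (305,237), and the short jar at (517,325). The top view shows the tall jar lid at (231,227), the vise plate at (384,234), the fixed jaw at (410,240), the sliding jaw at (357,227) and the post at (331,218).

Run:
```python
from h import *
import pickle
R={}
for n in("top","scene"):
    c=pickle.load(open(n+"cal.pkl","rb"));f=np.load(n+"0.npz");a,d=f["a"],f["d"]
    P=cloud(c,d);R[n]=P
    box=(P[...,0]>.3)&(P[...,0]<.9)&(P[...,1]>-.4)&(P[...,1]<.6)
    def near(x,y,rad,lo,hi):return box&(np.hypot(P[...,0]-x,P[...,1]-y)<rad)&(P[...,2]>lo)&(P[...,2]<hi)
    if n=="top":
        j0=P[227,231][:2];b0=P[235,384][:2];s0=P[270,129][:2]
        print("table z",np.median(P[350:370,200:260,2]))
    def rect(m,k):
        q=P[m];ma=cv2.minAreaRect(q[:,:2].astype(np.float32));print(n,k,len(q),"med",q.mean(0).round(4),"minrect",np.round(ma[0],4),np.round(ma[1],4),round(ma[2],1))
        (cx,cy),rd=cv2.minEnclosingCircle(q[:,:2].astype(np.float32));print("   circ",round(cx,4),round(cy,4),round(rd,4))
    rect(near(*j0,.05,.112,.13),"lid")
    rect(near(*s0,.05,.058,.075),"short")
    rect(near(*b0,.13,.024,.036)&(a.min(-1)>110),"bed")
    rect(near(*b0,.15,.066,.080),"jaws")
    rect(near(*b0,.2,.095,.115)&(np.hypot(P[...,0]-j0[0],P[...,1]-j0[1])>.05),"post/high")
c=pickle.load(open("topcal.pkl","rb"));a=np.load("top0.npz")["a"];P=R["top"]
# rays
for k,u,v,z in(("lid",231.5,227,.121),("post",331,218,.109)):print(k,px2w(c,u,v,z=z).round(4))
im=cv2.resize(a[180:280,200:440],None,fx=3.3,fy=3.3,interpolation=2)
cv2.imwrite("pics/crop.png",im[...,::-1])
```

```text
table z 0.0005622851785669347
top lid 766 med [0.5804 0.1523 0.1215] minrect [0.5802 0.1527] [0.0608 0.0601] 44.0
   circ 0.5807 0.1528 0.0312
top short 710 med [0.499  0.3734 0.0663] minrect [0.4988 0.3745] [0.0612 0.0606] 25.1
   circ 0.4992 0.3743 0.0316
top bed 1549 med [ 0.5669 -0.1544  0.0303] minrect [ 0.5752 -0.1264] [0.1719 0.0894] 76.8
   circ 0.569 -0.126 0.0923
top jaws 864 med [ 0.5639 -0.1689  0.0741] minrect [ 0.5729 -0.1337] [0.1925 0.0803] 76.6
   circ 0.5709 -0.1363 0.0994
top post/high 53 med [ 0.5932 -0.0456  0.108 ] minrect [ 0.5934 -0.0459] [0.0141 0.0143] 89.0
   circ 0.5933 -0.0457 0.0077
scene lid 815 med [0.585  0.1511 0.1208] minrect [0.5833 0.1496] [0.0613 0.0606] 78.1
   circ 0.5816 0.1505 0.0323
scene short 910 med [0.5018 0.372  0.0656] minrect [0.4995 0.3716] [0.065  0.0616] 37.8
   circ 0.4982 0.3719 0.0341
scene bed 987 med [ 0.5734 -0.1647  0.0301] minrect [ 0.5785 -0.1287] [0.1726 0.0908] 74.5
   circ 0.5799 -0.1312 0.0938
scene jaws 768 med [ 0.5708 -0.16    0.0732] minrect [ 0.5745 -0.1352] [0.1942 0.0809] 76.4
   circ 0.5745 -0.1379 0.0999
scene post/high 76 med [ 0.5975 -0.0465  0.1054] minrect [ 0.5957 -0.0478] [0.0147 0.0157] 13.7
   circ 0.595 -0.0474 0.0088
lid [0.5803 0.1509 0.121 ]
post [ 0.5963 -0.047   0.109 ]
```

View pics/crop.png

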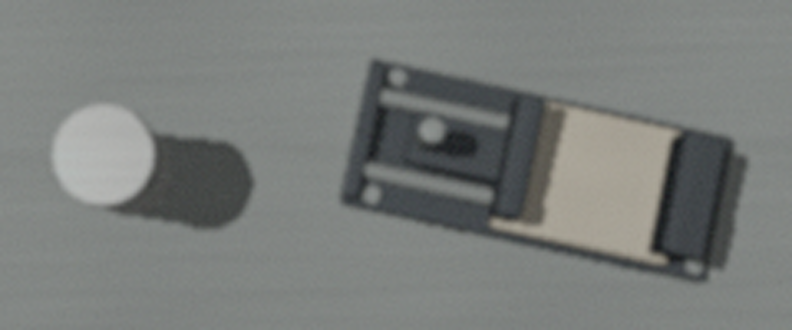

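>>> jog_arm --plan "1 0.9 -0.5 0 0 0 -1;1 0.9 -0.5 0 0 0 -1;1 0.9 -0.5 0 0 0 -1;1 0.9 -0.5 0 0 0 -1;1 0.9 -0.5 0 0 0 -1;1 0.9 -0.5 0 0 0 -1;1 0.9 -0.5 0 0 0 -1;1 0.9 -0.5 0 0 0 -1;1 0.9 -0.5 0 0 0 -1;1 0.9 -0.5 0 0 0 -1"

```text
time_s: 1.1
tcp_pos: [0.3775, 0.2815, 0.3114]
ee_rot: [[0.933, -0.36, -0.001], [-0.36, -0.933, -0.0], [-0.0, 0.0, -1.0]]
wrist_force: [1.3, 0.3, 1.3]
gripper_width: 0.999
gripper_force: 0.0
```

```bash
cat > log.py <<'E'
from h import *
import pickle,os
s=r.sense();L=pickle.load(open("log.pkl","rb")) if os.path.exists("log.pkl") else []
L.append((s["joints"],s["tcp_pos"],s["ee_rot"]));pickle.dump(L,open("log.pkl","wb"))
print(round(s["time_s"],2),s["joints"].round(2),s["tcp_pos"].round(4),s["ee_rot"].round(3).tolist(),s["wrist_force"].round(1),round(s["gripper_width"],3),round(s["gripper_force"],1))
E
python3 log.py
```

```text
1.1 [ 5.654e+01  2.770e+00 -6.860e+00 -2.000e-02 -8.040e+01  1.235e+01] [0.3775 0.2815 0.3114] [[0.933, -0.36, -0.001], [-0.36, -0.933, -0.0], [-0.0, 0.0, -1.0]] [1.3 0.3 1.3] 0.999 0.0
```

>>> jog_arm --plan "0.3 0.2 0 0.3 0.5 0 -1;0.3 0.2 0 0.3 0.5 0 -1;0.3 0.2 0 0.3 0.5 0 -1;0.3 0.2 0 0.3 0.5 0 -1;0.3 0.2 0 0.3 0.5 0 -1;0.3 0.2 0 0.3 0.5 0 -1;0.3 0.2 0 0.3 0.5 0 -1;0.3 0.2 0 0.3 0.5 0 -1;0.3 0.2 0 0.3 0.5 0 -1;0.3 0.2 0 0.3 0.5 0 -1"

```text
time_s: 2.1
tcp_pos: [0.4248, 0.2091, 0.3245]
ee_rot: [[0.667, -0.198, 0.718], [-0.405, -0.905, 0.127], [0.625, -0.376, -0.685]]
wrist_force: [-0.0, -1.1, 1.4]
gripper_width: 1.003
gripper_force: 0.0
```

```bash
python3 log.py
cat > fit.py <<'E'
import numpy as np,pickle,itertools
from scipy.optimize import least_squares
from scipy.spatial.transform import Rotation as Ro
L=pickle.load(open("log.pkl","rb"))
s0=(np.array([83.6870877,22.0864736,.386970765,-.0243947,-68.4105,-14.81726]),np.array([.22507,.582415,.185266]),np.array([[.932707262,-.360633884,-.000604676],[-.360634374,-.932705403,-.001865],[.000108,.001958,-.999998]]))
L=[s0]+L
def rot(q,s4,s6):
    f=Ro.from_euler("ZY",[q[0],q[1]-q[2]],degrees=True)
    w=f*Ro.from_euler("X",s4*q[3],degrees=True)*Ro.from_euler("Y",-q[4],degrees=True)
    return f,w,w*Ro.from_euler("X",s6*q[5],degrees=True)
if __name__=="__main__":
    for s4,s6 in itertools.product([1,-1],[1,-1]):
        R0=[rot(q,s4,s6)[2].as_matrix().T@R for q,p,R in L]
        print(s4,s6,[np.abs(R0[i]-R0[0]).max().round(3) for i in range(len(L))],R0[0].round(2).tolist())
E
python3 fit.py
```

```text
2.1 [ 59.75 -19.88 -55.95  63.63 -38.38 -37.64] [0.4248 0.2091 0.3245] [[0.667, -0.198, 0.718], [-0.405, -0.905, 0.127], [0.625, -0.376, -0.685]] [-0.  -1.1  1.4] 1.003 0.0
1 1 [np.float64(0.0), np.float64(0.912), np.float64(0.94)] [[0.0, -0.0, 1.0], [-0.87, 0.49, 0.0], [-0.49, -0.87, 0.0]]
1 -1 [np.float64(0.0), np.float64(0.0), np.float64(1.375)] [[0.0, -0.0, 1.0], [-1.0, 0.0, 0.0], [-0.0, -1.0, -0.0]]
-1 1 [np.float64(0.0), np.float64(0.912), np.float64(0.615)] [[0.0, -0.0, 1.0], [-0.87, 0.49, 0.0], [-0.49, -0.87, -0.0]]
-1 -1 [np.float64(0.0), np.float64(0.0), np.float64(0.0)] [[0.0, -0.0, 1.0], [-1.0, -0.0, -0.0], [0.0, -1.0, -0.0]]
```

```bash
cat > kin.py <<'E'
from fit import *
lo=np.array([-179.83,-69.29,-61.27,-181.25,-171.15,-9.14-0,-177.46]);LO=np.array([-179.83,-69.29,-61.27,-181.25,-171.15,-177.46]);HI=np.array([179.83,118.12,80.66,117.63,-9.14,177.46])
R0=np.array([[0,0,1],[-1,0,0],[0,-1,0.]])
def fk(q,k):
    a1,d1,L2,L3,c,Lt,off=k
    f,w,e=rot(q,-1,-1);j2=np.radians(q[1])
    p=Ro.from_euler("Z",q[0],degrees=True).apply([a1+L2*np.sin(j2),-off,d1+L2*np.cos(j2)])+f.apply([L3,0,c])+w.apply([Lt,0,0])
    return p,e.as_matrix()@R0
def fit():
    f=lambda k:np.concatenate([fk(q,k)[0]-p for q,p,R in L]+[1e-3*(k-np.array([0.05,.35,.35,.35,0,.25,.16]))])
    s=least_squares(f,[0.05,.35,.35,.35,0,.25,.16]);return s.x
K=fit()
def ik(p,R,q0):
    def f(q):
        pp,RR=fk(q,K);return np.concatenate([(pp-p)*10,Ro.from_matrix(RR.T@R).as_rotvec()*2])
    q0=np.clip(q0,LO+.1,HI-.1);s=least_squares(f,q0,bounds=(LO,HI),x_scale=50,max_nfev=200);return s.x,s.cost
if __name__=="__main__":
    print(K.round(4));print([np.abs(fk(q,K)[0]-p).max().round(4) for q,p,R in L])
E
python3 kin.py
```

```text
[ 0.3735 -0.0033  0.4638  0.0395  0.0592  0.2291  0.1513]
[np.float64(0.0526), np.float64(0.0287), np.float64(0.0238)]
```

```bash
cat > ori.py <<'E'
from fit import *
R0=np.array([[0,0,1],[-1,0,0],[0,-1,0.]])
def Rt(az,e,roll=0,flip=0):
    a,t=np.radians([az,e]);z=np.array([np.cos(a)*np.cos(t),np.sin(a)*np.cos(t),-np.sin(t)])
    y=np.array([-np.sin(a),np.cos(a),0])*(-1 if flip else 1)
    return np.column_stack([np.cross(y,z),y,z])@Ro.from_euler("Z",roll,degrees=True).as_matrix()
if __name__=="__main__":
  for j1,az in((10,20),(10,40),(10,60),(-30,60),(-30,40)):
    for phi in(10,35):
      for fl in(0,1):
        f=Ro.from_euler("ZY",[j1,phi],degrees=True)
        m=f.inv()*Ro.from_matrix(Rt(az,18,0,fl)@R0.T)
        e=m.as_euler("XYX",degrees=True);print(j1,az,phi,fl,"j4",-e[0].round(),"j5",-e[1].round(),"j6",-e[2].round())
E
python3 ori.py
```

```text
10 20 10 0 j4 -49.0 j5 -13.0 j6 -38.0
10 20 10 1 j4 -49.0 j5 -13.0 j6 142.0
10 20 35 0 j4 -150.0 j5 -19.0 j6 64.0
10 20 35 1 j4 -150.0 j5 -19.0 j6 -116.0
10 40 10 0 j4 -71.0 j5 -30.0 j6 -11.0
10 40 10 1 j4 -71.0 j5 -30.0 j6 169.0
10 40 35 0 j4 -115.0 j5 -32.0 j6 39.0
10 40 35 1 j4 -115.0 j5 -32.0 j6 -141.0
10 60 10 0 j4 -75.0 j5 -49.0 j6 -2.0
10 60 10 1 j4 -75.0 j5 -49.0 j6 178.0
10 60 35 0 j4 -98.0 j5 -47.0 j6 31.0
10 60 35 1 j4 -98.0 j5 -47.0 j6 -149.0
-30 60 10 0 j4 -72.0 j5 -87.0 j6 10.0
-30 60 10 1 j4 -72.0 j5 -87.0 j6 -170.0
-30 60 35 0 j4 -75.0 j5 -80.0 j6 34.0
-30 60 35 1 j4 -75.0 j5 -80.0 j6 -146.0
-30 40 10 0 j4 -75.0 j5 -68.0 j6 4.0
-30 40 10 1 j4 -75.0 j5 -68.0 j6 -176.0
-30 40 35 0 j4 -86.0 j5 -64.0 j6 31.0
-30 40 35 1 j4 -86.0 j5 -64.0 j6 -149.0
```

```bash
cat > go.py <<'E'
import sys
from ori import *
from scipy.optimize import least_squares
def run(p,R,v,w,n):
    out=[]
    for i in range(n):
        p=p+R@(np.array(v)*.025);R=R@Ro.from_rotvec(np.radians(np.array(w)*8)).as_matrix();out.append((p,R))
    return out
def plan(p0,Ra,p1,Rb,n):
    w=np.degrees(Ro.from_matrix(Ra.T@Rb).as_rotvec())/8/n
    f=lambda v:run(p0,Ra,v,w,n)[-1][0]-p1
    v=least_squares(f,[0,0,0]).x
    print(n,"rows v",v.round(3),"w",w.round(3),"|w|deg",(np.linalg.norm(w)*8).round(2))
    print("   path",[o[0].round(3).tolist() for o in run(p0,Ra,v,w,n)[::max(1,n//5)]])
    return v,w
E
python3 - <<'E'
from go import *
q,p,R=L[-1]
for az,e in((40,60),(40,80),(20,80)):
  for n in(20,):plan(p,R,np.array([.42,.05,.32]),Rt(az,e),n)
E
```

```text
20 rows v [ 0.379  0.073 -0.017] w [-0.158 -0.104  0.767] |w|deg 6.32
   path [[0.431, 0.204, 0.33], [0.449, 0.174, 0.346], [0.459, 0.137, 0.351], [0.456, 0.099, 0.346], [0.439, 0.067, 0.333]]
20 rows v [0.372 0.087 0.051] w [-0.287 -0.033  0.723] |w|deg 6.23
   path [[0.432, 0.204, 0.329], [0.453, 0.174, 0.34], [0.463, 0.137, 0.343], [0.459, 0.1, 0.338], [0.441, 0.067, 0.329]]
20 rows v [0.406 0.03  0.074] w [-0.295  0.041  0.835] |w|deg 7.09
   path [[0.433, 0.205, 0.329], [0.459, 0.176, 0.343], [0.472, 0.138, 0.348], [0.467, 0.097, 0.343], [0.445, 0.065, 0.331]]
```

>>> jog_arm --plan "0.37 0.09 0.05 -0.29 -0.03 0.72 -1;0.37 0.09 0.05 -0.29 -0.03 0.72 -1;0.37 0.09 0.05 -0.29 -0.03 0.72 -1;0.37 0.09 0.05 -0.29 -0.03 0.72 -1;0.37 0.09 0.05 -0.29 -0.03 0.72 -1;0.37 0.09 0.05 -0.29 -0.03 0.72 -1;0.37 0.09 0.05 -0.29 -0.03 0.72 -1;0.37 0.09 0.05 -0.29 -0.03 0.72 -1;0.37 0.09 0.05 -0.29 -0.03 0.72 -1;0.37 0.09 0.05 -0.29 -0.03 0.72 -1"

```text
time_s: 3.1
tcp_pos: [0.4636, 0.1268, 0.3422]
ee_rot: [[0.084, -0.888, 0.452], [-0.988, -0.133, -0.078], [0.13, -0.44, -0.889]]
wrist_force: [0.7, 0.4, -0.3]
gripper_width: 0.998
gripper_force: 0.0
```

```bash
python3 log.py
```

```text
3.1 [ 50.72 -11.07 -30.18  27.54 -59.72 -55.86] [0.4636 0.1268 0.3422] [[0.084, -0.888, 0.452], [-0.988, -0.133, -0.078], [0.13, -0.44, -0.889]] [ 0.7  0.4 -0.3] 0.998 0.0
```

>>> jog_arm --plan "0.37 0.09 0.05 -0.29 -0.03 0.72 -1;0.37 0.09 0.05 -0.29 -0.03 0.72 -1;0.37 0.09 0.05 -0.29 -0.03 0.72 -1;0.37 0.09 0.05 -0.29 -0.03 0.72 -1;0.37 0.09 0.05 -0.29 -0.03 0.72 -1;0.37 0.09 0.05 -0.29 -0.03 0.72 -1;0.37 0.09 0.05 -0.29 -0.03 0.72 -1;0.37 0.09 0.05 -0.29 -0.03 0.72 -1;0.37 0.09 0.05 -0.29 -0.03 0.72 -1;0.37 0.09 0.05 -0.29 -0.03 0.72 -1"

```text
time_s: 4.1
tcp_pos: [0.4189, 0.0497, 0.3207]
ee_rot: [[-0.757, -0.642, 0.123], [-0.633, 0.767, 0.102], [-0.16, -0.001, -0.987]]
wrist_force: [-0.0, 0.2, 0.8]
gripper_width: 1.0
gripper_force: 0.0
```

```bash
python3 log.py
cat > kin.py <<'E'
from fit import *
LO=np.array([-179.83,-69.29,-61.27,-181.25,-171.15,-177.46]);HI=np.array([179.83,118.12,80.66,117.63,-9.14,177.46])
R0=np.array([[0,0,1],[-1,0,0],[0,-1,0.]])
def A(q):
    f,w,e=rot(q,-1,-1);b=Ro.from_euler("Z",q[0],degrees=True);l=b*Ro.from_euler("Y",q[1],degrees=True)
    g=f*Ro.from_euler("X",-q[3],degrees=True)
    return np.column_stack([b.as_matrix()[:,[0,1,2]],l.as_matrix()[:,[0,2]],f.as_matrix()[:,[0,2]],g.as_matrix()[:,[1,2]],w.as_matrix()[:,[0]]])
M=np.vstack([A(q) for q,p,R in L]);P=np.concatenate([p for q,p,R in L])
k,res,rk,sv=np.linalg.lstsq(M,P,rcond=1e-4)
def fk(q):return A(q)@k,rot(q,-1,-1)[2].as_matrix()@R0
def ik(p,R,q0):
    def f(q):
        pp,RR=fk(q);return np.concatenate([(pp-p)*10,Ro.from_matrix(RR.T@R).as_rotvec()*2])
    s=least_squares(f,np.clip(q0,LO+.1,HI-.1),bounds=(LO,HI),x_scale=50);return s.x,s.cost
if __name__=="__main__":
    print(k.round(4),sv.round(3));print((M@k-P).round(4))
E
python3 kin.py
```

```text
4.1 [ 27.29  -7.73 -15.31  -2.05 -73.41 -76.94] [0.4189 0.0497 0.3207] [[-0.757, -0.642, 0.123], [-0.633, 0.767, 0.102], [-0.16, -0.001, -0.987]] [-0.   0.2  0.8] 1.0 0.0
[ 0.      0.      0.1606 -0.      0.5649  0.4218 -0.     -0.1598 -0.
  0.3428] [4.798 3.901 3.1   0.952 0.851 0.607 0.283 0.246 0.083 0.057]
[ 0. -0. -0. -0.  0.  0.  0. -0.  0. -0.  0. -0. -0.  0. -0.]
```

```bash
cat > try.py <<'E'
from kin import *
from ori import Rt
jar=np.array([.581,.1515]);bed=np.array([.566,-.166]);yv=np.array([.232,.973])
q0=np.array([10,20,-10,-75,-50,0.])
def chk(G,R,q0):
    q,c=ik(np.array(G)+.019*R[:,2],R,q0);return q,c
if __name__=="__main__":
  for az in(20,35,50,65):
    for e in(10,20):
      o=[]
      R=Rt(az,e);q,c=chk([*jar,.082],R,q0);o.append(("pick",q,c))
      q,c=chk([*(jar-[.1,.05]),.28],R,q);o.append(("lift",q,c))
      for roll in(145,-145):
        qq=q
        for t in np.linspace(0,roll,6):qq,c=chk([*(jar-[.1,.05]),.28],R@Ro.from_euler("Z",t,degrees=True).as_matrix(),qq)
        o.append((roll,qq,c))
      b=bed+.004*yv;q,c=chk([*b,.112],R,np.array([-25,20,-10,-75,-70,10.]));o.append(("place",q,c))
      print(az,e)
      for n,q,c in o:print("   ",n,q.round(0),"%.1e"%c)
E
python3 try.py
```

```text
20 10
    pick [ -18.   48.  -52. -143.  -88.   96.] 9.8e-22
    lift [ -25.   -5.  -47. -116.  -50.   47.] 5.9e-22
    145 [ -25.   -5.  -47. -116.  -50.  -98.] 3.0e-22
    -145 [ -19.  -10.  -42. -108.  -41.  177.] 1.2e-02
    place [ -51.   36.  -28. -103.  -73.   64.] 7.7e-31
20 20
    pick [ -16.   35.  -49. -143.  -66.   86.] 4.8e-30
    lift [ -6. -12. -37. -96. -24.  16.] 2.7e-29
    145 [  -6.  -12.  -37.  -96.  -24. -129.] 4.2e-20
    -145 [ -6. -12. -37. -96. -24. 161.] 1.7e-26
    place [-46.  28. -26. -97. -60.  52.] 1.0e-20
35 10
    pick [ -21.   43.  -39. -122.  -76.   83.] 2.4e-28
    lift [ -27.    1.  -39. -100.  -62.   39.] 2.4e-26
    145 [ -27.    1.  -39. -100.  -62. -106.] 3.9e-27
    -145 [-25.  -2. -37. -97. -59. 177.] 4.8e-03
    place [-48.  38. -17. -90. -78.  54.] 4.2e-30
35 20
    pick [ -17.   33.  -37. -119.  -58.   71.] 1.6e-26
    lift [-15.  -6. -33. -87. -47.  18.] 4.6e-30
    145 [ -15.   -6.  -33.  -87.  -47. -127.] 1.6e-19
    -145 [-15.  -6. -33. -87. -47. 163.] 1.4e-25
    place [-44.  32. -16. -84. -68.  45.] 1.4e-19
50 10
    pick [ -20.   
[... 315 characters left out ...]
  1. -26. -80. -63.  22.] 1.9e-25
    145 [ -20.    1.  -26.  -80.  -63. -123.] 2.4e-29
    -145 [-20.   1. -26. -80. -63. 167.] 3.3e-25
    place [-42.  36.  -6. -74. -78.  41.] 5.4e-21
65 10
    pick [-17.  42. -16. -91. -78.  57.] 2.2e-21
    lift [-25.  14. -21. -82. -84.  35.] 1.3e-20
    145 [ -25.   14.  -21.  -82.  -84. -110.] 7.2e-25
    -145 [-25.  14. -20. -81. -84. 177.] 1.2e-03
    place [-42.  45.   5. -72. -96.  43.] 4.1e-30
65 20
    pick [-14.  35. -16. -85. -68.  48.] 3.2e-27
    lift [-20.   9. -18. -74. -77.  24.] 4.3e-20
    145 [ -20.    9.  -18.  -74.  -77. -121.] 1.0e-21
    -145 [-20.   9. -18. -74. -77. 169.] 1.7e-22
    place [-39.  40.   4. -66. -89.  39.] 9.3e-19
```

Run:
```python
from go import *
from kin import ik
q,p,R=L[-1]
Rb=Rt(40,18);v,w=plan(p,R,np.array([.46,.05,.16]),Rb,10)
for pp,RR in run(p,R,v,w,10)[1::2]:
    q,c=ik(pp,RR,q);print(q.round(0),c)
q,c=ik(np.array([.595,.163,.072]),Rb,q);print(q.round(0),c)
```

```text
10 rows v [ 0.305 -0.104  0.618] w [-0.001 -0.785 -0.001] |w|deg 6.28
   path [[0.417, 0.044, 0.304], [0.417, 0.037, 0.27], [0.422, 0.035, 0.236], [0.433, 0.038, 0.203], [0.45, 0.045, 0.173]]
[ 22. -13. -25.  -8. -58. -69.] 2.0050327428695353e-25
[ 14. -15. -31. -21. -45. -53.] 3.159277602495105e-23
[ -4. -11. -32. -48. -43. -17.] 6.053388885002455e-28
[-25.  -1. -35. -74. -54.  22.] 1.0009718272866619e-28
[-37.  16. -39. -90. -68.  53.] 5.0300931189144575e-20
[ -18.   35.  -33. -114.  -62.   69.] 3.6829859966036404e-30
```

>>> jog_arm --plan "0.15 -0.05 0.31 0 -0.39 0 -1;0.15 -0.05 0.31 0 -0.39 0 -1;0.15 -0.05 0.31 0 -0.39 0 -1;0.15 -0.05 0.31 0 -0.39 0 -1;0.15 -0.05 0.31 0 -0.39 0 -1;0.15 -0.05 0.31 0 -0.39 0 -1;0.15 -0.05 0.31 0 -0.39 0 -1;0.15 -0.05 0.31 0 -0.39 0 -1;0.15 -0.05 0.31 0 -0.39 0 -1;0.15 -0.05 0.31 0 -0.39 0 -1"

```text
time_s: 5.1
tcp_pos: [0.4241, 0.0379, 0.2357]
ee_rot: [[-0.579, -0.645, 0.499], [-0.492, 0.764, 0.417], [-0.65, -0.004, -0.76]]
wrist_force: [-0.6, -0.6, -0.3]
gripper_width: 0.996
gripper_force: 0.0
```

>>> jog_arm --plan "0.15 -0.05 0.31 0 -0.39 0 -1;0.15 -0.05 0.31 0 -0.39 0 -1;0.15 -0.05 0.31 0 -0.39 0 -1;0.15 -0.05 0.31 0 -0.39 0 -1;0.15 -0.05 0.31 0 -0.39 0 -1;0.15 -0.05 0.31 0 -0.39 0 -1;0.15 -0.05 0.31 0 -0.39 0 -1;0.15 -0.05 0.31 0 -0.39 0 -1;0.15 -0.05 0.31 0 -0.39 0 -1;0.15 -0.05 0.31 0 -0.39 0 -1"

```text
time_s: 6.1
tcp_pos: [0.4646, 0.0536, 0.1617]
ee_rot: [[-0.236, -0.643, 0.728], [-0.205, 0.766, 0.61], [-0.95, -0.005, -0.313]]
wrist_force: [-0.1, 0.7, -0.6]
gripper_width: 0.997
gripper_force: 0.0
```

```bash
python3 log.py
python3 - <<'E'
from go import *
q,p,R=L[-1]
Rb=Rt(40,18)
plan(p,R,np.array([.581,.1515,.078])+.019*Rb[:,2],Rb,10)
E
```

```text
6.1 [-36.07  15.47 -39.05 -90.33 -67.19  52.62] [0.4646 0.0536 0.1617] [[-0.236, -0.643, 0.728], [-0.205, 0.766, 0.61], [-0.95, -0.005, -0.313]] [-0.1  0.7 -0.6] 0.997 0.0
10 rows v [0.129 0.001 0.758] w [-0.    -0.003  0.003] |w|deg 0.03
   path [[0.478, 0.065, 0.153], [0.504, 0.086, 0.135], [0.53, 0.108, 0.117], [0.556, 0.13, 0.099], [0.582, 0.152, 0.081]]
```

>>> jog_arm --plan "0.13 0 0.76 0 0 0 -1;0.13 0 0.76 0 0 0 -1;0.13 0 0.76 0 0 0 -1;0.13 0 0.76 0 0 0 -1;0.13 0 0.76 0 0 0 -1;0.13 0 0.76 0 0 0 -1;0.13 0 0.76 0 0 0 -1;0.13 0 0.76 0 0 0 -1;0.13 0 0.76 0 0 0 -1;0.13 0 0.76 0 0 0 -1"

```text
time_s: 7.1
tcp_pos: [0.5949, 0.164, 0.0702]
ee_rot: [[-0.239, -0.645, 0.726], [-0.206, 0.765, 0.611], [-0.949, -0.003, -0.315]]
wrist_force: [0.3, 0.0, -0.4]
gripper_width: 1.0
gripper_force: 0.0
```

```bash
python3 log.py
python3 - <<'E'
from h import *
a,d=r.capture("scene");b,e=r.capture("wrist")
cv2.imwrite("pics/g.png",np.hstack([cv2.resize(a[170:380,280:560],(400,300)),cv2.resize(b,(400,300))])[...,::-1])
E
```

```text
7.1 [ -17.97   34.81  -33.37 -113.44  -61.35   69.13] [0.5949 0.164  0.0702] [[-0.239, -0.645, 0.726], [-0.206, 0.765, 0.611], [-0.949, -0.003, -0.315]] [ 0.3  0.  -0.4] 1.0 0.0
```

View pics/g.png

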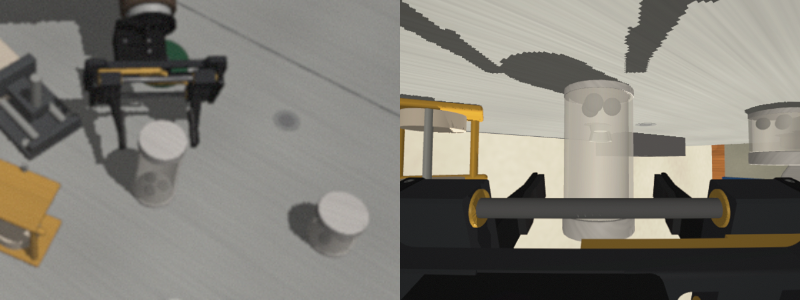

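The jar sits centred between the fingers: wrist view jar columns 565–633, fingers at 540 and 660. The balls are at its base. Closing the gripper.

>>> jog_arm --plan "0 0 0 0 0 0 1;0 0 0 0 0 0 1;0 0 0 0 0 0 1;0 0 0 0 0 0 1;0 0 0 0 0 0 1;0 0 0 0 0 0 1;0 0 0 0 0 0 1;0 0 0 0 0 0 1;0 0 0 0 0 0 1;0 0 0 0 0 0 1"

```text
time_s: 8.2
tcp_pos: [0.5948, 0.1635, 0.0714]
ee_rot: [[-0.238, -0.644, 0.727], [-0.205, 0.765, 0.611], [-0.949, -0.004, -0.314]]
wrist_force: [0.1, -1.8, 2.1]
gripper_width: 0.56
gripper_force: 28.9
```

```bash
python3 log.py
python3 - <<'E'
from go import *
from kin import ik
q,p,R=L[-1]
Rb=Rt(40,18)
v,w=plan(p,R,np.array([.5,.06,.26]),R,10)
for pp,RR in run(p,R,v,w,10)[1::2]:
    q,c=ik(pp,RR,q);print(q.round(0),c)
for t in range(30,160,30):
    q,c=ik(pp,R@Ro.from_euler("Z",t,degrees=True).as_matrix(),q);print(q.round(0),c)
E
```

```text
8.2 [ -18.04   34.69  -33.4  -113.39  -61.4    69.08] [0.5948 0.1635 0.0714] [[-0.238, -0.644, 0.727], [-0.205, 0.765, 0.611], [-0.949, -0.004, -0.314]] [ 0.1 -1.8  2.1] 0.56 28.9
10 rows v [-0.541 -0.075 -0.765] w [0. 0. 0.] |w|deg 0.0
   path [[0.585, 0.153, 0.09], [0.566, 0.132, 0.128], [0.547, 0.112, 0.166], [0.528, 0.091, 0.203], [0.509, 0.07, 0.241]]
[ -20.   28.  -34. -108.  -60.   62.] 2.6930455465138986e-30
[ -22.   21.  -34. -102.  -59.   54.] 2.4889900488279647e-30
[-24.  14. -33. -96. -59.  45.] 4.1654438132052385e-30
[-26.   7. -32. -90. -60.  36.] 3.002489995742745e-19
[-28.   2. -30. -85. -62.  27.] 6.470511898306627e-21
[-28.   2. -30. -85. -62.  -3.] 1.9367646276840183e-24
[-28.   2. -30. -85. -62. -33.] 1.1638869177791214e-22
[-28.   2. -30. -85. -62. -63.] 1.3306429226704564e-20
[-28.   2. -30. -85. -62. -93.] 1.6736091619585286e-30
[ -28.    2.  -30.  -85.  -62. -123.] 3.140235821150946e-27
```

>>> jog_arm --plan "-0.2 0 -0.07 0 0 0 1;-0.4 0 -0.13 0 0 0 1;-0.5 0 -0.4 0 0 0 1;-0.5 0 -0.7 0 0 0 1;-0.55 -0.1 -0.77 0 0 0 1;-0.55 -0.1 -0.77 0 0 0 1;-0.55 -0.1 -0.77 0 0 0 1;-0.55 -0.1 -0.77 0 0 0 1;-0.55 -0.1 -0.77 0 0 0 1;-0.5 0 -0.4 0 0 0 1"

```text
time_s: 9.2
tcp_pos: [0.5289, 0.0935, 0.2293]
ee_rot: [[-0.241, -0.644, 0.726], [-0.207, 0.765, 0.61], [-0.948, -0.003, -0.318]]
wrist_force: [0.1, 0.5, -3.6]
gripper_width: 0.562
gripper_force: 28.6
```

```bash
python3 log.py
python3 - <<'E'
from h import *
a,d=r.capture("scene");b,e=r.capture("wrist")
cv2.imwrite("pics/g2.png",np.hstack([cv2.resize(a[120:330,280:560],(400,300)),cv2.resize(b,(400,300))])[...,::-1])
E
```

```text
9.2 [-22.8    6.64 -30.83 -90.74 -57.5   33.37] [0.5289 0.0935 0.2293] [[-0.241, -0.644, 0.726], [-0.207, 0.765, 0.61], [-0.948, -0.003, -0.318]] [ 0.1  0.5 -3.6] 0.562 28.6
```

View pics/g2.png

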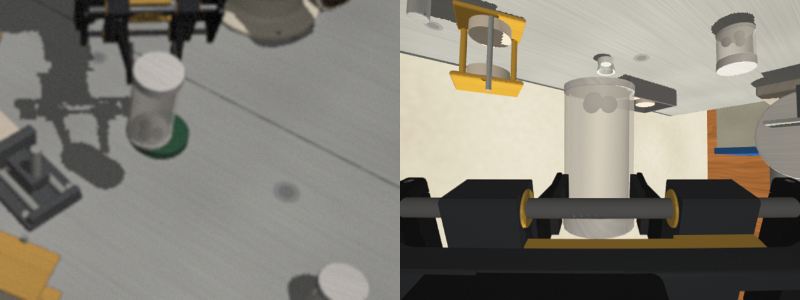

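The jar is held upright: wrist columns 565–633 with the balls at its bottom. Rolling it over now.

>>> jog_arm --plan "0 0 0 0 0 0.4 1;0 0 0 0 0 0.8 1;0 0 0 0 0 1 1;0 0 0 0 0 1 1;0 0 0 0 0 1 1;0 0 0 0 0 1 1;0 0 0 0 0 1 1;0 0 0 0 0 1 1;0 0 0 0 0 1 1;0 0 0 0 0 1 1"

```text
time_s: 10.3
tcp_pos: [0.5297, 0.0946, 0.2273]
ee_rot: [[-0.687, 0.055, 0.725], [0.678, 0.409, 0.611], [-0.263, 0.911, -0.318]]
wrist_force: [0.2, -0.5, -3.2]
gripper_width: 0.56
gripper_force: 28.7
```

>>> jog_arm --plan "0 0 0 0 0 1 1;0 0 0 0 0 1 1;0 0 0 0 0 1 1;0 0 0 0 0 1 1;0 0 0 0 0 1 1;0 0 0 0 0 1 1;0 0 0 0 0 1 1;0 0 0 0 0 1 1;0 0 0 0 0 1 1;0 0 0 0 0 0.6 1"

```text
time_s: 11.3
tcp_pos: [0.5304, 0.0949, 0.2289]
ee_rot: [[-0.107, 0.68, 0.726], [0.552, -0.566, 0.612], [0.827, 0.466, -0.315]]
wrist_force: [0.6, -0.2, 0.6]
gripper_width: 0.296
gripper_force: 0.0
```

>>> jog_arm --plan "0 0 0 0 0 0 1;0 0 0 0 0 0 1;0 0 0 0 0 0 1;0 0 0 0 0 0 1;0 0 0 0 0 0 1;0 0 0 0 0 0 1;0 0 0 0 0 0 1;0 0 0 0 0 0 1;0 0 0 0 0 0 1;0 0 0 0 0 0 1"

```text
time_s: 12.3
tcp_pos: [0.5307, 0.0941, 0.2299]
ee_rot: [[-0.111, 0.678, 0.727], [0.556, -0.563, 0.611], [0.824, 0.472, -0.315]]
wrist_force: [0.7, -0.0, 0.0]
gripper_width: 0.008
gripper_force: 0.0
```

```bash
python3 log.py
python3 - <<'E'
from h import *
a,d=r.capture("scene");b,e=r.capture("wrist")
cv2.imwrite("pics/g3.png",np.hstack([cv2.resize(a[120:330,280:560],(400,300)),cv2.resize(b,(400,300))])[...,::-1])
E
```

```text
12.3 [ -22.77    6.84  -30.71  -90.99  -57.63 -116.82] [0.5307 0.0941 0.2299] [[-0.111, 0.678, 0.727], [0.556, -0.563, 0.611], [0.824, 0.472, -0.315]] [ 0.7 -0.   0. ] 0.008 0.0
```

View pics/g3.png

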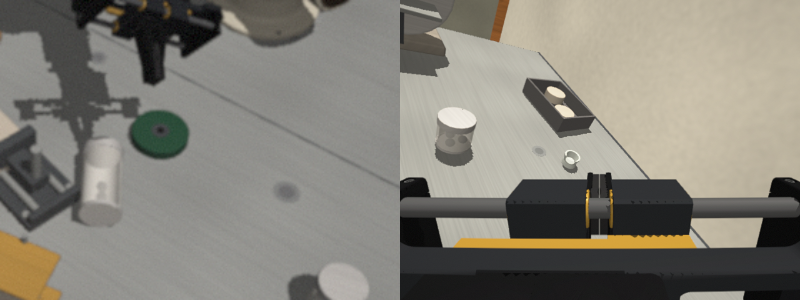

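The jar has slipped out: the gripper is shut and empty, and the jar is now near (100,180) in the left crop. I need to relocate it and find out why the grip failed.

Run:
```python
from h import *
c=r.get_calibration("wrist");s=r.sense();T=np.array(c["extrinsics"]);K=np.array(c["mtx"])
rel=s["ee_rot"].T@(T[:3,3]-s["tcp_pos"]);print("cam in tool",rel.round(4),(s["ee_rot"].T@T[:3,:3]).round(3).tolist(),K[0,0],"jar depth from 109px",K[0,0]*.06/109)
for n in("top","scene"):
    a,d=r.capture(n);P=cloud(r.get_calibration(n),d)
    np.savez(n+"1.npz",a=a,d=d)
    f=np.load(n+"0.npz");P0=cloud(r.get_calibration(n),f["d"])
    m=(np.abs(d-f["d"])>.008)&(P[...,2]>.01)&(P[...,2]<.15)&(P[...,0]>.35)&(P[...,0]<.85)&(np.abs(P[...,1])<.5)
    q=P[m];print(n,len(q),np.percentile(q,[5,50,95],axis=0).round(3).tolist())
    if n=="scene": cv2.imwrite("pics/j.png",np.hstack([cv2.resize(a[200:350,270:470],(400,300),interpolation=2),cv2.resize(np.load("top1.npz")["a"][140:340,170:437],(400,300),interpolation=2)])[...,::-1])
```

```text
cam in tool [ 0.0754  0.0006 -0.1991] [[0.001, 0.961, 0.276], [1.0, -0.001, -0.001], [-0.001, 0.276, -0.961]] 352.9518278710239 jar depth from 109px 0.19428540983726086
top 1513 [[0.487, -0.011, 0.036], [0.54, 0.029, 0.057], [0.59, 0.069, 0.063]]
scene 1875 [[0.485, -0.174, 0.018], [0.552, 0.03, 0.054], [0.6, 0.071, 0.062]]
```

View pics/j.png

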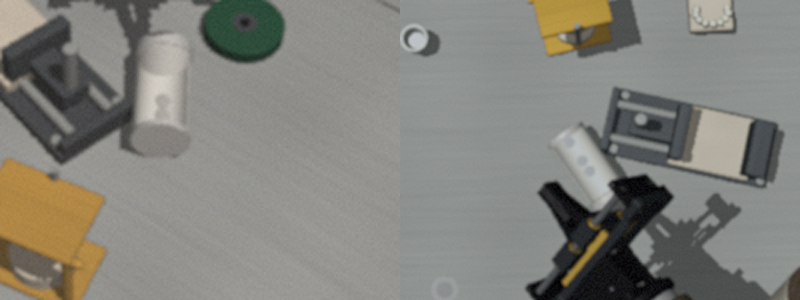

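The jar now lies on its side beside the vise's open end, with one end at (165,50) and the other at (160,140) in the left crop. The wheel and the other things have not moved. I'll pick it up lying, near its centre of mass, so the pads stay level throughout.

```bash
python3 - <<'E'
from go import *
from kin import ik
q,p,R=L[-1]
for A in(27,):
    Rb=Rt(A,90);n=20;v,w=plan(p,R,np.array([.42,-.03,.33]),Rb,n)
    for pp,RR in run(p,R,v,w,n)[1::2]:
        q,c=ik(pp,RR,q);print(q.round(0),"%.0e"%c)
E
python3 - <<'E'
from h import *
from sklearn import x if False else None
E
python3 - <<'E'
from h import *
f=np.load("scene1.npz");a=f["a"];P=cloud(r.get_calibration("scene"),f["d"])
f0=np.load("scene0.npz")
m=(np.abs(f["d"]-f0["d"])>.006)&(P[...,2]>.04)&(P[...,2]<.075)&(P[...,0]>.45)&(P[...,0]<.65)&(P[...,1]<.12)&(P[...,1]>-.04)
m=cv2.morphologyEx(m.astype(np.uint8),cv2.MORPH_OPEN,np.ones((3,3)))>0
q=P[m][:,:2];c=q.mean(0);u,s,vt=np.linalg.svd(q-c,full_matrices=False);d=vt[0]*np.sign(vt[0][0]);t=(q-c)@d;n=(q-c)@[-d[1],d[0]]
print(len(q),c.round(4),"az",np.degrees(np.arctan2(d[1],d[0])).round(1),"t",np.percentile(t,[0,2,98,100]).round(3),"n",np.percentile(n,[1,99]).round(3))
for k in np.arange(-.07,.07,.01):
    i=(t>k)&(t<k+.01)
    if i.sum()>3:print(k.round(2),i.sum(),"z",np.percentile(P[m][i][:,2],[50,95]).round(4),"n",np.percentile(n[i],[3,97]).round(3),"bright",a[m][i].mean().round(0))
E
```

```text
20 rows v [ 0.09  -0.177 -0.375] w [ 0.552  0.081 -0.719] |w|deg 7.28
   path [[0.521, 0.092, 0.233], [0.483, 0.076, 0.243], [0.453, 0.05, 0.257], [0.432, 0.019, 0.277], [0.422, -0.011, 0.304]]
[ -22.    6.  -26.  -80.  -62. -116.] 2e-26
[ -20.    6.  -21.  -70.  -67. -114.] 8e-28
[ -17.    5.  -17.  -61.  -71. -111.] 1e-27
[ -14.    5.  -13.  -52.  -75. -108.] 1e-27
[ -10.    4.  -10.  -44.  -78. -104.] 2e-26
[ -5.   4.  -7. -35. -81. -99.] 9e-25
[  0.   3.  -6. -27. -83. -95.] 3e-23
[  6.   1.  -6. -18. -83. -90.] 3e-22
[ 12.  -1.  -7.  -9. -83. -85.] 7e-21
[ 18.  -3. -10.  -0. -83. -81.] 8e-20
1380 [0.5396 0.0271] az 34.8 t [-0.068 -0.064  0.055  0.057] n [-0.027  0.027]
-0.07 62 z [0.058  0.0624] n [-0.025  0.027] bright 140.0
-0.06 104 z [0.0573 0.0632] n [-0.026  0.029] bright 155.0
-0.05 101 z [0.0577 0.0622] n [-0.026  0.026] bright 159.0
-0.04 99 z [0.0576 0.0618] n [-0.026  0.027] bright 159.0
-0.03 103 z [0.0571 0.0632] n [-0.025  0.027] bright 160.0
-0.02 104 z [0.0565 0.0616] n [-0.027  0.025] bright 162.0
-0.01 102 z [0.0566 0.0617] n [-0.025  0.027] bright 175.0
0.0 105 z [0.0568 0.0618] n [-0.026  0.027] bright 174.0
0.01 105 z [0.0577 0.0621] n [-0.026  0.027] bright 173.0
0.02 118 z [0.0567 0.0615] n [-0.026  0.027] bright 165.0
0.03 105 z [0.0568 0.062 ] n [-0.025  0.027] bright 169.0
0.04 112 z [0.0577 0.0617] n [-0.025  0.025] bright 165.0
0.05 160 z [0.0512 0.0614] n [-0.024  0.023] bright 137.0  File "<stdin>", line 2
    from sklearn import x if False else None
                          ^^
SyntaxError: invalid syntax
```

>>> jog_arm --plan "0.09 -0.18 -0.38 0.55 0.08 -0.72 -1;0.09 -0.18 -0.38 0.55 0.08 -0.72 -1;0.09 -0.18 -0.38 0.55 0.08 -0.72 -1;0.09 -0.18 -0.38 0.55 0.08 -0.72 -1;0.09 -0.18 -0.38 0.55 0.08 -0.72 -1;0.09 -0.18 -0.38 0.55 0.08 -0.72 -1;0.09 -0.18 -0.38 0.55 0.08 -0.72 -1;0.09 -0.18 -0.38 0.55 0.08 -0.72 -1;0.09 -0.18 -0.38 0.55 0.08 -0.72 -1;0.09 -0.18 -0.38 0.55 0.08 -0.72 -1"

```text
time_s: 13.5
tcp_pos: [0.445, 0.0417, 0.2615]
ee_rot: [[-0.856, 0.498, 0.137], [0.453, 0.598, 0.661], [0.248, 0.628, -0.738]]
wrist_force: [-0.3, 0.6, -0.7]
gripper_width: 0.83
gripper_force: 0.0
```

>>> jog_arm --plan "0.09 -0.18 -0.38 0.55 0.08 -0.72 -1;0.09 -0.18 -0.38 0.55 0.08 -0.72 -1;0.09 -0.18 -0.38 0.55 0.08 -0.72 -1;0.09 -0.18 -0.38 0.55 0.08 -0.72 -1;0.09 -0.18 -0.38 0.55 0.08 -0.72 -1;0.09 -0.18 -0.38 0.55 0.08 -0.72 -1;0.09 -0.18 -0.38 0.55 0.08 -0.72 -1;0.09 -0.18 -0.38 0.55 0.08 -0.72 -1;0.09 -0.18 -0.38 0.55 0.08 -0.72 -1;0.09 -0.18 -0.38 0.55 0.08 -0.72 -1"

```text
time_s: 14.5
tcp_pos: [0.4185, -0.032, 0.331]
ee_rot: [[-0.889, -0.457, 0.005], [-0.457, 0.889, -0.001], [-0.004, -0.004, -1.0]]
wrist_force: [0.5, 1.0, 0.2]
gripper_width: 0.995
gripper_force: 0.0
```

```bash
python3 log.py
python3 - <<'E'
from h import *
b,e=r.capture("wrist");a,d=r.capture("top");np.savez("top2.npz",a=a,d=d)
c=r.get_calibration("wrist");np.savez("wrist2.npz",a=b,d=e);import pickle;pickle.dump(c,open("w2.pkl","wb"))
cv2.imwrite("pics/k.png",np.hstack([cv2.resize(b,(480,360)),cv2.resize(a[190:270,230:310],(320,360),interpolation=2)])[...,::-1])
E
```

```text
14.5 [ 18.16  -3.31 -10.3    0.17 -82.75 -80.97] [ 0.4185 -0.032   0.331 ] [[-0.889, -0.457, 0.005], [-0.457, 0.889, -0.001], [-0.004, -0.004, -1.0]] [0.5 1.  0.2] 0.995 0.0
```

View pics/k.png

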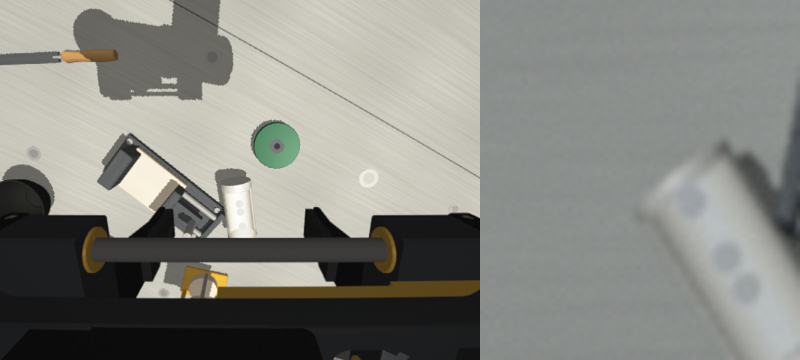

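Run:
```python
from h import *
import pickle
for n,cal in(("top2",pickle.load(open("topcal.pkl","rb"))),("wrist2",pickle.load(open("w2.pkl","rb")))):
    f=np.load(n+".npz");a=f["a"];P=cloud(cal,f["d"])
    m=(P[...,2]>.04)&(P[...,2]<.075)&(P[...,0]>.46)&(P[...,0]<.62)&(P[...,1]<.10)&(P[...,1]>-.03)&(np.abs((P[...,0]-.5355)*-.57+(P[...,1]-.0245)*.82)<.035)&(a.min(-1)>70)
    q=P[m][:,:2]
    if len(q)<30:print(n,len(q));continue
    c=q.mean(0);u,s,vt=np.linalg.svd(q-c,full_matrices=False);d=vt[0]*np.sign(vt[0][0]);t=(q-c)@d
    lo,hi=np.percentile(t,[1,99]);print(n,len(q),c.round(4),"az",np.degrees(np.arctan2(d[1],d[0])).round(1),"ends",(c+lo*d).round(4),(c+hi*d).round(4),hi-lo,P[m][:,2].max())
    i=np.abs((q-c)@[-d[1],d[0]])<.012
    for k in np.arange(lo,hi,.012):
        j=i&(t>=k)&(t<k+.012);print("  ",round(k-lo,3),a[m][j].mean(0).round(0),a[m][j].std().round(0))
P=cloud(pickle.load(open("topcal.pkl","rb")),np.load("top0.npz")["d"])
b=lambda y0,y1,x0,x1,lo:P[y0:y1,x0:x1][P[y0:y1,x0:x1,2]>lo]
for k,z in(("artic",b(110,185,250,320,.02)),("wheel",b(295,345,268,320,.01))):print(k,z.min(0).round(3),z.max(0).round(3))
from go import *
q,p,R=L[-1]
w=np.array([0,0,-.785]);n=30;t=np.array([.5097,.0065,.12])
v=least_squares(lambda v:run(p,R,v,w,n)[-1][0]-t,[0,0,0]).x
o=run(p,R,v,w,n);print(v.round(3),[x[0].round(3).tolist() for x in o[4::5]],o[-1][1].round(3).tolist())
```

```text
top2 1521 [0.5325 0.0264] az 34.1 ends [ 0.4838 -0.0066] [0.5817 0.0597] 0.11818263805051415 0.06553680148934049
   0.0 [171. 172. 169.] 11.0
   0.012 [176. 179. 178.] 8.0
   0.024 [181. 185. 185.] 5.0
   0.036 [179. 183. 183.] 5.0
   0.048 [167. 171. 171.] 8.0
   0.06 [171. 175. 175.] 8.0
   0.072 [173. 177. 177.] 9.0
   0.084 [180. 184. 183.] 6.0
   0.096 [167. 171. 172.] 9.0
   0.108 [168. 170. 170.] 8.0
wrist2 2873 [0.5264 0.0216] az 35.1 ends [ 0.4838 -0.0084] [0.5765 0.0568] 0.11335785926531955 0.06520989488349299
   0.0 [198. 194. 188.] 66.0
   0.012 [249. 248. 243.] 7.0
   0.024 [248. 247. 242.] 8.0
   0.036 [244. 243. 238.] 9.0
   0.048 [242. 241. 236.] 9.0
   0.06 [250. 249. 244.] 5.0
   0.072 [246. 246. 241.] 8.0
   0.084 [239. 238. 231.] 7.0
   0.096 [239. 238. 231.] 6.0
   0.108 [241. 239. 232.] 6.0
artic [ 0.49  -0.009  0.021] [0.8   0.106 1.072]
wheel [ 0.344 -0.01   0.011] [0.49  0.077 1.072]
[ 0.019 -0.215  0.282] [[0.434, -0.054, 0.296], [0.458, -0.065, 0.261], [0.485, -0.061, 0.226], [0.506, -0.045, 0.191], [0.515, -0.02, 0.155], [0.51, 0.006, 0.12]] [[0.813, 0.582, 0.005], [0.582, -0.813, -0.001], [0.004, 0.004, -1.0]]
```

Run:
```python
from h import *
import pickle
c=pickle.load(open("topcal.pkl","rb"));d=np.array([np.cos(np.radians(34.5)),np.sin(np.radians(34.5))])
for u,v in((282.5,234.4),(291.75,247.3),(296,254)):
    for z in(.012,.06):
        w=px2w(c,u,v,z=z)[:2];print(u,v,z,w.round(3),"t from centre",((w-[.534,.0255])@d).round(4))
cal=pickle.load(open("w2.pkl","rb"));f=np.load("wrist2.npz");a=f["a"];K=np.array(cal["mtx"]);T=np.linalg.inv(np.array(cal["extrinsics"]))
for off in(-.015,0,.015):
  row=[]
  for t in np.arange(-.066,.066,.003):
    w=np.array([.534+d[0]*t-d[1]*off,.0255+d[1]*t+d[0]*off,.061 if off==0 else .055,1]);k=T@w;k=k[:3]*[1,-1,-1]
    uv=cv2.projectPoints(k[None],np.zeros(3),np.zeros(3),K,np.array(cal["distortion"],float))[0][0,0]
    x,y=np.round(uv).astype(int);row.append(int(a[y-1:y+2,x-1:x+2].mean()) if 0<=y<478 and 0<=x<638 else -1)
  print(off,row)
```

```text
282.5 234.4 0.012 [0.572 0.054] t from centre 0.0479
282.5 234.4 0.06 [0.569 0.052] t from centre 0.0439
291.75 247.3 0.012 [0.544 0.034] t from centre 0.013
291.75 247.3 0.06 [0.541 0.033] t from centre 0.0105
296 254 0.012 [0.529 0.025] t from centre -0.0045
296 254 0.06 [0.527 0.025] t from centre -0.0061
-0.015 [97, 97, 139, 197, 206, 209, 210, 221, 235, 235, 234, 237, 237, 235, 239, 238, 237, 240, 239, 238, 237, 240, 239, 239, 238, 241, 240, 239, 241, 241, 240, 239, 242, 233, 214, 215, 214, 213, 210, 108, 52, 47, 51, 53]
0 [97, 98, 182, 246, 244, 244, 246, 245, 251, 251, 251, 251, 247, 230, 228, 228, 229, 240, 244, 232, 229, 229, 237, 249, 251, 251, 251, 251, 242, 231, 230, 230, 232, 236, 237, 237, 237, 238, 188, 120, 42, 49, 52, 55]
0.015 [95, 94, 125, 229, 237, 237, 239, 234, 235, 239, 240, 237, 238, 239, 239, 237, 237, 238, 239, 235, 236, 237, 238, 234, 235, 236, 236, 233, 234, 234, 235, 232, 232, 233, 233, 232, 232, 232, 233, 234, 182, 54, 47, 49]
```

>>> jog_arm --plan "0.02 -0.21 0.28 0 0 -0.785 -0.45;0.02 -0.21 0.28 0 0 -0.785 -0.45;0.02 -0.21 0.28 0 0 -0.785 -0.45;0.02 -0.21 0.28 0 0 -0.785 -0.45;0.02 -0.21 0.28 0 0 -0.785 -0.45;0.02 -0.21 0.28 0 0 -0.785 -0.45;0.02 -0.21 0.28 0 0 -0.785 -0.45;0.02 -0.21 0.28 0 0 -0.785 -0.45;0.02 -0.21 0.28 0 0 -0.785 -0.45;0.02 -0.21 0.28 0 0 -0.785 -0.45"

```text
time_s: 15.6
tcp_pos: [0.4569, -0.0644, 0.2597]
ee_rot: [[-0.003, -1.0, 0.003], [-1.0, 0.003, 0.003], [-0.003, -0.003, -1.0]]
wrist_force: [-0.5, 0.1, 0.1]
gripper_width: 0.723
gripper_force: 0.0
```

>>> jog_arm --plan "0.02 -0.21 0.28 0 0 -0.785 -0.45;0.02 -0.21 0.28 0 0 -0.785 -0.45;0.02 -0.21 0.28 0 0 -0.785 -0.45;0.02 -0.21 0.28 0 0 -0.785 -0.45;0.02 -0.21 0.28 0 0 -0.785 -0.45;0.02 -0.21 0.28 0 0 -0.785 -0.45;0.02 -0.21 0.28 0 0 -0.785 -0.45;0.02 -0.21 0.28 0 0 -0.785 -0.45;0.02 -0.21 0.28 0 0 -0.785 -0.45;0.02 -0.21 0.28 0 0 -0.785 -0.45"

```text
time_s: 16.6
tcp_pos: [0.5035, -0.045, 0.1899]
ee_rot: [[0.888, -0.46, 0.003], [-0.46, -0.888, 0.003], [0.001, -0.004, -1.0]]
wrist_force: [0.1, -0.3, -0.3]
gripper_width: 0.727
gripper_force: 0.0
```

>>> jog_arm --plan "0.02 -0.21 0.28 0 0 -0.785 -0.45;0.02 -0.21 0.28 0 0 -0.785 -0.45;0.02 -0.21 0.28 0 0 -0.785 -0.45;0.02 -0.21 0.28 0 0 -0.785 -0.45;0.02 -0.21 0.28 0 0 -0.785 -0.45;0.02 -0.21 0.28 0 0 -0.785 -0.45;0.02 -0.21 0.28 0 0 -0.785 -0.45;0.02 -0.21 0.28 0 0 -0.785 -0.45;0.02 -0.21 0.28 0 0 -0.785 -0.45;0.02 -0.21 0.28 0 0 -0.785 -0.45"

```text
time_s: 17.6
tcp_pos: [0.5077, 0.0051, 0.12]
ee_rot: [[0.815, 0.579, 0.003], [0.579, -0.815, 0.003], [0.004, -0.0, -1.0]]
wrist_force: [-0.4, 0.5, -0.4]
gripper_width: 0.723
gripper_force: 0.0
```

```bash
python3 log.py
python3 - <<'E'
from go import *
q,p,R=L[-1]
plan(p,R,np.array([.508,.0077,.018]),Rt(214.5,90),10)
from h import *
# fingertip gap in wrist depth: points with tool z near -0.019
s=r.sense();b,d=r.capture("wrist");P=(cloud(r.get_calibration("wrist"),d)-s["tcp_pos"])@s["ee_rot"]
m=(P[...,2]>-.03)&(P[...,2]<-.002)&(np.abs(P[...,0])<.02)&(np.abs(P[...,1])<.08)
y=P[m][:,1];print(m.sum(),"inner edges",y[y<0].max() if (y<0).any() else None,y[y>0].min() if (y>0).any() else None,y.min(),y.max())
E
```

```text
17.6 [ 18.86  14.13 -21.44  -0.11 -54.21 106.61] [0.5077 0.0051 0.12  ] [[0.815, 0.579, 0.003], [0.579, -0.815, 0.003], [0.004, -0.0, -1.0]] [-0.4  0.5 -0.4] 0.723 0.0
10 rows v [ 0.006 -0.008  0.408] w [-0.    -0.003  0.011] |w|deg 0.09
   path [[0.508, 0.005, 0.11], [0.508, 0.006, 0.089], [0.508, 0.006, 0.069], [0.508, 0.007, 0.049], [0.508, 0.007, 0.028]]Traceback (most recent call last):
  File "<stdin>", line 8, in <module>
    return umr_minimum(a, axis, None, out, keepdims, initial, where)
ValueError: zero-size array to reduction operation minimum which has no identity
```

>>> jog_arm --plan "0 0 0 0 0 0 -0.6;0 0 0.5 0 0 0 -0.6;0 -0.04 0.5 0 0 0.05 -0.6;0 -0.04 0.5 0 0 0.05 -0.6;0 0 0.5 0 0 0 -0.6;0 0 0.5 0 0 0 -0.6;0 0 0.5 0 0 0 -0.6;0 0 0.5 0 0 0 -0.6;0 0 0.4 0 0 0 -0.6;0 0 0.2 0 0 0 -0.6"

```text
time_s: 18.65
tcp_pos: [0.5072, 0.0065, 0.0178]
ee_rot: [[0.825, 0.565, 0.004], [0.565, -0.825, 0.001], [0.004, 0.001, -1.0]]
wrist_force: [-0.6, -0.1, 0.2]
gripper_width: 0.804
gripper_force: 0.0
```

```bash
python3 log.py
```

```text
18.65 [ 1.9100e+01  2.1870e+01 -2.8380e+01  1.0000e-02 -3.9540e+01  1.0532e+02] [0.5072 0.0065 0.0178] [[0.825, 0.565, 0.004], [0.565, -0.825, 0.001], [0.004, 0.001, -1.0]] [-0.6 -0.1  0.2] 0.804 0.0
```

>>> jog_arm --plan "0 0 0 0 0 0 1;0 0 0 0 0 0 1;0 0 0 0 0 0 1;0 0 0 0 0 0 1;0 0 0 0 0 0 1;0 0 0 0 0 0 1;0 0 0 0 0 0 1;0 0 0 0 0 0 1;0 0 0 0 0 0 1;0 0 0 0 0 0 1"

```text
time_s: 19.65
tcp_pos: [0.5082, 0.0068, 0.021]
ee_rot: [[0.822, 0.569, 0.007], [0.569, -0.822, 0.001], [0.006, 0.003, -1.0]]
wrist_force: [-4.6, -0.1, 14.3]
gripper_width: 0.279
gripper_force: 24.4
```

>>> jog_arm --plan "0 0 -0.1 0 0 0 1;0 0 -0.1 0 0 0 1;0.15 -0.14 0 0 0 0 1;0.38 -0.34 0 0 0 0 1;0.38 -0.34 0 0 0 0 1;0.38 -0.34 0 0 0 0 1;0.38 -0.34 0 0 0 0 1;0.38 -0.34 0 0 0 0 1;0.38 -0.34 0 0 0 0 1;0.15 -0.14 0 0 0 0 1"

```text
time_s: 20.65
tcp_pos: [0.5282, 0.0929, 0.0235]
ee_rot: [[0.823, 0.569, 0.005], [0.569, -0.823, 0.001], [0.005, 0.002, -1.0]]
wrist_force: [0.0, -0.3, 0.5]
gripper_width: 0.002
gripper_force: 0.0
```

```bash
python3 log.py;  python3 - <<'E'
from h import *
import pickle
b,e=r.capture("wrist");a,d=r.capture("scene");np.savez("scene3.npz",a=a,d=d)
cv2.imwrite("pics/m.png",np.hstack([cv2.resize(b,(400,300)),cv2.resize(a[180:330,280:480],(400,300),interpolation=2)])[...,::-1])
E
```

```text
20.65 [ 27.35  23.6  -24.13   0.1  -41.99  97.23] [0.5282 0.0929 0.0235] [[0.823, 0.569, 0.005], [0.569, -0.823, 0.001], [0.005, 0.002, -1.0]] [ 0.  -0.3  0.5] 0.002 0.0
```

View pics/m.png

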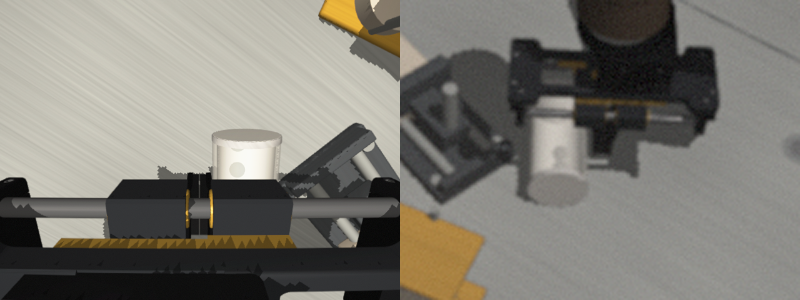

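The wrist view shows the shut fingers' tips at (200,173), beside the jar at (245,150). The jar was left behind, next to the vise. Both grips closed on a chord of the jar, so I'm checking where the fingertips really are in the tool frame.

Run:
```python
from h import *
s=r.sense();c=r.get_calibration("wrist");b,d=r.capture("wrist")
P=(cloud(c,d)-s["tcp_pos"])@s["ee_rot"]
for v in range(256,345,6):print(v,d[v,312:330:8].round(3),P[v,320].round(4),b[v,320])
a,d=r.capture("scene");np.savez("scene4.npz",a=a,d=d)
P=cloud(r.get_calibration("scene"),d);Q=(P-s["tcp_pos"])@s["ee_rot"]
m=(np.abs(Q[...,0])<.015)&(np.abs(Q[...,1])<.02)&(Q[...,2]>-.12)&(Q[...,2]<.02)&(a.max(-1)<90)
print(m.sum(),np.percentile(Q[m][:,2],[1,10,50,90,97,99,100]).round(3))
```

```text
256 [0.234 0.234 0.234] [0.0008 0.0019 0.0229] [198 196 185]
262 [0.234 0.234 0.235] [-0.0032  0.0019  0.0225] [195 192 180]
268 [0.235 0.237 0.235] [-0.008   0.0019  0.0239] [191 188 177]
274 [0.237 0.237 0.237] [-0.0119  0.0019  0.0229] [199 196 184]
280 [0.173 0.172 0.172] [ 0.0092  0.0015 -0.0388] [22 24 21]
286 [0.165 0.165 0.166] [ 0.0093  0.0015 -0.0463] [27 27 25]
292 [0.159 0.159 0.158] [ 0.0091  0.0015 -0.0528] [42 43 39]
298 [0.154 0.153 0.153] [ 0.0091  0.0014 -0.059 ] [27 27 26]
304 [0.147 0.15  0.146] [ 0.0079  0.0014 -0.0622] [27 26 24]
310 [0.141 0.153 0.142] [ 0.0041  0.0014 -0.0604] [26 25 24]
316 [0.137 0.138 0.136] [ 0.0088  0.0014 -0.0745] [28 29 27]
322 [0.086 0.085 0.086] [ 0.0329  0.0011 -0.1229] [84 82 80]
328 [0.084 0.085 0.085] [ 0.0315  0.0011 -0.1232] [103 101  99]
334 [0.085 0.084 0.084] [ 0.0306  0.0011 -0.1245] [123 121 117]
340 [0.084 0.085 0.085] [ 0.0288  0.0011 -0.1241] [113 111 108]
171 [-0.106 -0.084 -0.063 -0.043 -0.039 -0.037 -0.034]
```

>>> jog_arm --plan "-0.1 0 -1 0 0 0 -1;-0.1 0 -1 0 0 0 -1;-0.2 0.1 -1 0 0 0 -1;-0.2 0.2 -1 0 0 0 -1;-0.2 0.2 -1 0 0 0 -1;-0.2 0.2 -0.8 0 0 0 -1;-0.2 0.2 -0.5 0 0 0 -1;-0.2 0.2 -0.2 0 0 0 -1;0 0 0 0 0 0 -1;0 0 0 0 0 0 -1"

```text
time_s: 21.85
tcp_pos: [0.5129, 0.0482, 0.1851]
ee_rot: [[0.824, 0.567, 0.003], [0.567, -0.824, 0.001], [0.003, 0.001, -1.0]]
wrist_force: [0.2, 0.6, -0.8]
gripper_width: 0.837
gripper_force: 0.0
```

```bash
python3 log.py
cat > loc.py <<'E'
from h import *
import sys
def locate(names=("wrist","top","scene"),tag="x"):
    s=r.sense();out={}
    for n in names:
        c=r.get_calibration(n);a,d=r.capture(n);P=cloud(c,d);out[n]=(a,d,P)
        Q=(P-s["tcp_pos"])@s["ee_rot"]
        m=(P[...,2]>.04)&(P[...,2]<.07)&(P[...,0]>.46)&(P[...,0]<.68)&(P[...,1]<.20)&(P[...,1]>-.04)&(a.min(-1)>90)&((a.max(-1).astype(int)-a.min(-1))<30)
        nn,lab,st,_=cv2.connectedComponentsWithStats(m.astype(np.uint8));k=1+np.argmax(st[1:,4]);m=lab==k
        q=P[m][:,:2];c0=q.mean(0);u,_,vt=np.linalg.svd(q-c0,full_matrices=False);e=vt[0]*np.sign(vt[0][0]);t=(q-c0)@e;w=(q-c0)@[-e[1],e[0]]
        lo,hi=np.percentile(t,[.5,99.5]);wl,wh=np.percentile(w,[1,99]);cen=c0+e*(lo+hi)/2+np.array([-e[1],e[0]])*(wl+wh)/2
        print(n,len(q),"cen",cen.round(4),"az",np.degrees(np.arctan2(e[1],e[0])).round(1),"len",(hi-lo).round(4),"w",(wh-wl).round(4),"px",st[k][:4])
    return out
E
python3 - <<'E'
from loc import *
o=locate()
a=o["wrist"][0];cv2.imwrite("pics/n.png",cv2.resize(a[:300,150:550],(800,600),interpolation=2)[...,::-1]);np.savez("w5.npz",a=a,d=o["wrist"][1])
E
```

```text
21.85 [ 2.3460e+01  1.1290e+01 -1.5000e+01  2.0000e-02 -6.3560e+01  1.0107e+02] [0.5129 0.0482 0.1851] [[0.824, 0.567, 0.003], [0.567, -0.824, 0.001], [0.003, 0.001, -1.0]] [ 0.2  0.6 -0.8] 0.837 0.0
wrist 7272 cen [0.5327 0.0435] az 36.0 len 0.1191 w 0.0553 px [302 141  61 130]
top 17 cen [ 0.5025 -0.0053] az -4.6 len 0.0104 w 0.0067 px [309 263   4   6]
scene 1378 cen [0.5339 0.0436] az 35.5 len 0.1201 w 0.0547 px [345 220  29  54]
```

View pics/n.png

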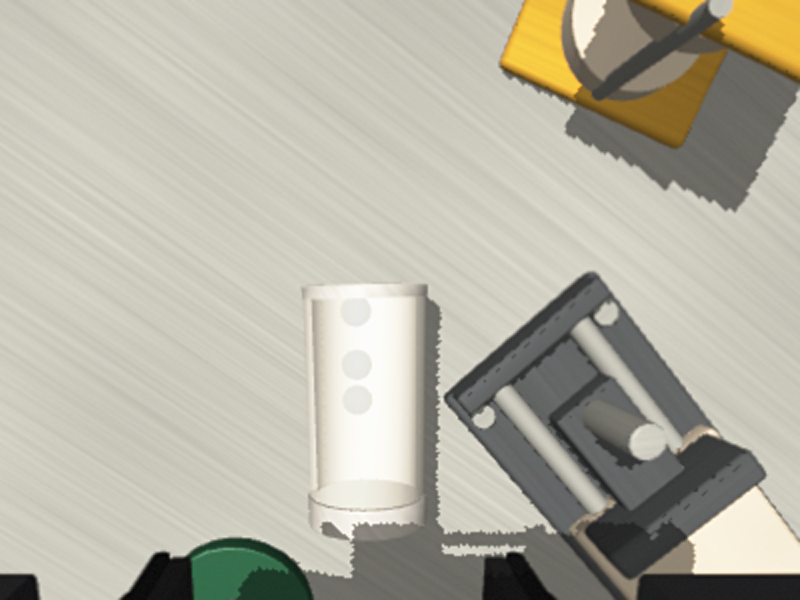

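The view clearly shows the lid at the robot end (365,510), the base at (365,290) with the balls by it, and the vise corner at (450,400). The fingertips really lie 37 mm behind the reported TCP, so I'll correct for that in the next plan.

```bash
cat > chain.py <<'E'
from go import *
from kin import *
d=np.array([np.cos(np.radians(35.75)),np.sin(np.radians(35.75))])
g=np.array([.533,.0436])+d*(.0605-.082)
bed=np.array([.566,-.166])+.004*np.array([.232,.973])
OFF=.056
def tcp(G,R):return np.array(G)+OFF*R[:,2]
if __name__=="__main__":
  print("grasp",g.round(4))
  for ef in(15,):
   for psi in(20,40,60):
    W=[(215.75,90+ef,[*g,.12]),(215.75,90+ef,[*g,.031]),(215.75,90+ef,[*g,.2]),(215.75,135+ef,[.50,.02,.26]),(215.75,100,[.5,0,.26]),((215.75+psi)/2,90,[.52,-.06,.26]),(psi,80,[.55,-.12,.26]),(psi,45,[*bed,.26]),(psi,ef,[*bed,.22]),(psi,ef,[*bed,.114])]
    q=L[-1][0];prev=None
    print("ef",ef,"psi",psi)
    for i,(A,e,G) in enumerate(W):
        if prev is not None:
            for s in np.linspace(.2,1,5):
                a=np.array(prev[0:2])*(1-s)+np.array([A,e])*s;GG=np.array(prev[2])*(1-s)+np.array(G)*s
                R=Rt(*a);q,c=ik(tcp(GG,R),R,q)
        else:
            R=Rt(A,e);q,c=ik(tcp(G,R),R,q)
        prev=(A,e,G);print(i,A,e,q.round(0),"%.0e"%c)
E
python3 chain.py
```

```text
grasp [0.5156 0.031 ]
ef 15 psi 20
0 215.75 105 [ 19.  14. -30.  -8. -32. 113.] 2e-20
1 215.75 105 [ 18.  23. -33. -13. -20. 119.] 2e-27
2 215.75 105 [ 19.   8. -24.  -6. -43. 111.] 3e-25
3 215.75 150 [ -9.  -1. -25. -66. -40. 177.] 7e-03
4 215.75 100 [ 17.   5. -19.  -4. -57. 111.] 7e-18
5 117.875 90 [ 11.  11. -12.  -0. -67.  17.] 2e-24
6 20 80 [  3.  11. -11.  -4. -58. -71.] 1e-28
7 20 45 [-16.   8. -14. -43. -38. -26.] 3e-21
8 20 15 [-43.  20. -22. -97. -60.  40.] 1e-20
9 20 15 [ -45.   34.  -25. -104.  -65.   59.] 4e-29
ef 15 psi 40
0 215.75 105 [ 19.  14. -30.  -8. -32. 113.] 2e-20
1 215.75 105 [ 18.  23. -33. -13. -20. 119.] 2e-27
2 215.75 105 [ 19.   8. -24.  -6. -43. 111.] 3e-25
3 215.75 150 [ -9.  -1. -25. -66. -40. 177.] 7e-03
4 215.75 100 [ 17.   5. -19.  -4. -57. 111.] 7e-18
5 127.875 90 [ 11.  11. -12.  -0. -67.  27.] 4e-27
6 40 80 [  1.  13.  -8.  -7. -61. -48.] 3e-19
7 40 45 [-23.  13.  -5. -48. -58.  -5.] 1e-22
8 40 15 [-41.  25. -11. -83. -74.  34.] 2e-28
9 40 15 [-42.  37. -13. -86. -74.  48.] 1e-29
ef 15 psi 60
0 215.75 105 [ 19.  14. -30.  -8. -32. 113.] 2e-20
1 215.75 105 [ 18.  23. -33. -13. -20. 119.] 2e-27
2 215.75 105 [ 19.   8. -24.  -6. -43. 111.] 3e-25
3 215.75 150 [ -9.  -1. -25. -66. -40. 177.] 7e-03
4 215.75 100 [ 17.   5. -19.  -4. -57. 111.] 7e-18
5 137.875 90 [ 11.  11. -12.  -0. -67.  37.] 2e-29
6 60 80 [ -1.  14.  -5. -10. -66. -26.] 3e-23
7 60 45 [-25.  20.   4. -47. -75.   8.] 2e-25
8 60 15 [-39.  32.   2. -73. -90.  32.] 2e-28
9 60 15 [-39.  41.  -0. -73. -86.  43.] 1e-18
```

Run:
```python
from chain import *
for A3 in(170,140,110):
  for G3 in([.5,.03,.27],[.52,.0,.27]):
    W=[(215.75,105,[*g,.2]),(A3,105,[.5,.03,.25]),(A3,152,G3),(A3-30,95,[.52,-.04,.27]),(40,80,[.54,-.10,.27])]
    q=np.array([19,8,-24,-6,-43,111.]);prev=None;print(A3,G3)
    for i,(A,e,G) in enumerate(W):
        if prev is None:R=Rt(A,e);q,c=ik(tcp(G,R),R,q);mx=0
        else:
            mx=0
            for s in np.linspace(.1,1,10):
                a=np.array(prev[0:2])*(1-s)+np.array([A,e])*s;GG=np.array(prev[2])*(1-s)+np.array(G)*s
                R=Rt(*a);q2,c=ik(tcp(GG,R),R,q);mx=np.maximum(mx,np.abs(q2-q)/.1);q=q2
        prev=(A,e,G);print("  ",A,e,q.round(0),"%.0e"%c,"max deg/s if 1s",np.round(mx))
```

```text
170 [0.5, 0.03, 0.27]
   215.75 105 [ 19.   8. -24.  -6. -43. 111.] 2e-19 max deg/s if 1s 0
   170 105 [ 27.   3. -30.  13. -46.  45.] 7e-29 max deg/s if 1s [ 9.  8.  9. 21. 12. 69.]
   170 152 [ 11.  -5. -60. 118. -29. -45.] 1e-01 max deg/s if 1s [123.  21.  62. 299.  80. 200.]
   140 95 [ 16.   9. -16.   5. -63.  32.] 5e-25 max deg/s if 1s [155.  25.  72. 364.  87. 213.]
   40 80 [  3.  11. -10.  -7. -62. -50.] 1e-24 max deg/s if 1s [16. 10. 18. 16. 25. 93.]
170 [0.52, 0.0, 0.27]
   215.75 105 [ 19.   8. -24.  -6. -43. 111.] 2e-19 max deg/s if 1s 0
   170 105 [ 27.   3. -30.  13. -46.  45.] 7e-29 max deg/s if 1s [ 9.  8.  9. 21. 12. 69.]
   170 152 [  5.  -4. -57. 118. -24. -41.] 1e-01 max deg/s if 1s [138.  19.  62. 331.  96. 219.]
   140 95 [ 16.   9. -16.   5. -63.  32.] 9e-25 max deg/s if 1s [173.  23.  72. 404.  97. 239.]
   40 80 [  3.  11. -10.  -7. -62. -50.] 1e-24 max deg/s if 1s [16. 10. 18. 16. 25. 93.]
140 [0.5, 0.03, 0.27]
   215.75 105 [ 19.   8. -24.  -6. -43. 111.] 2e-19 max deg/s if 1s 0
   140 105 [ 30.   5. -29.  18. -52.  10.] 4e-29 max deg/s if 1s [ 15.  10.  1
[... 975 characters left out ...]
  56. -77. -62.] 3e-30 max deg/s if 1s [21. 15. 25. 52. 27. 53.]
   80 95 [ 16.  11. -13.   5. -68. -28.] 7e-28 max deg/s if 1s [36. 11. 34. 54. 17. 40.]
   40 80 [  3.  11. -10.  -7. -62. -50.] 2e-31 max deg/s if 1s [15.  3.  9. 15. 14. 27.]
110 [0.52, 0.0, 0.27]
   215.75 105 [ 19.   8. -24.  -6. -43. 111.] 2e-19 max deg/s if 1s 0
   110 105 [ 30.   8. -25.  17. -61. -19.] 1e-28 max deg/s if 1s [ 20.  12.  24.  50.  39. 159.]
   110 152 [ 38.  16. -44.  61. -74. -61.] 2e-28 max deg/s if 1s [17. 15. 24. 53. 26. 49.]
   80 95 [ 16.  11. -13.   5. -68. -28.] 1e-28 max deg/s if 1s [32.  9. 36. 59. 15. 43.]
   40 80 [  3.  11. -10.  -7. -62. -50.] 3e-30 max deg/s if 1s [15.  3.  9. 15. 14. 27.]
```

Run:
```python
from chain import *
q,p,R=L[-1];Rb=Rt(215.75,105)
v,w=plan(p,R,tcp([*g,.105],Rb),Rb,10)
p1,R1=run(p,R,v,w,10)[-1]
plan(p1,R1,tcp([*g,.031],Rb),Rb,10)
```

```text
10 rows v [-0.037  0.062  0.538] w [ 0.003  0.186 -0.015] |w|deg 1.49
   path [[0.513, 0.046, 0.172], [0.514, 0.043, 0.145], [0.517, 0.041, 0.118], [0.52, 0.04, 0.091], [0.525, 0.039, 0.064]]
10 rows v [-0.077 -0.     0.286] w [ 0. -0.  0.] |w|deg 0.0
   path [[0.527, 0.04, 0.044], [0.527, 0.04, 0.029], [0.527, 0.04, 0.014], [0.527, 0.04, -0.001], [0.527, 0.04, -0.016]]
```

>>> jog_arm --plan "-0.04 0.06 0.54 0 0.186 -0.015 -0.8;-0.04 0.06 0.54 0 0.186 -0.015 -0.8;-0.04 0.06 0.54 0 0.186 -0.015 -0.8;-0.04 0.06 0.54 0 0.186 -0.015 -0.8;-0.04 0.06 0.54 0 0.186 -0.015 -0.8;-0.04 0.06 0.54 0 0.186 -0.015 -0.8;-0.04 0.06 0.54 0 0.186 -0.015 -0.8;-0.04 0.06 0.54 0 0.186 -0.015 -0.8;-0.04 0.06 0.54 0 0.186 -0.015 -0.8;-0.04 0.06 0.54 0 0.186 -0.015 -0.8"

```text
time_s: 23.0
tcp_pos: [0.5274, 0.0399, 0.0503]
ee_rot: [[0.782, 0.585, 0.214], [0.566, -0.811, 0.149], [0.261, 0.004, -0.965]]
wrist_force: [0.5, 0.3, -0.2]
gripper_width: 0.902
gripper_force: 0.0
```

```bash
python3 log.py
python3 - <<'E'
from chain import *
from loc import *
o=locate(("scene",))
q,p,R=L[-1];Rb=Rt(215.75,105)
plan(p,R,tcp([*g,.031],Rb),Rb,10)
E
```

```text
23.0 [ 18.94  15.77 -30.91  -8.49 -29.01 113.8 ] [0.5274 0.0399 0.0503] [[0.782, 0.585, 0.214], [0.566, -0.811, 0.149], [0.261, 0.004, -0.965]] [ 0.5  0.3 -0.2] 0.902 0.0
scene 1335 cen [0.5331 0.0433] az 37.0 len 0.1216 w 0.0544 px [345 219  29  55]
10 rows v [-0.077  0.     0.283] w [ 0.003 -0.002  0.001] |w|deg 0.03
   path [[0.527, 0.04, 0.043], [0.527, 0.04, 0.028], [0.527, 0.04, 0.014], [0.527, 0.04, -0.001], [0.527, 0.04, -0.016]]
```

>>> jog_arm --plan "-0.08 0 0.28 0 0 0 -0.8;-0.08 0 0.28 0 0 0 -0.8;-0.08 0 0.28 0 0 0 -0.8;-0.08 0 0.28 0 0 0 -0.8;-0.08 0 0.28 0 0 0 -0.8;-0.08 0 0.28 0 0 0 -0.8;-0.08 0 0.28 0 0 0 -0.8;-0.08 0 0.28 0 0 0 -0.8;-0.08 0 0.28 0 0 0 -0.8;-0.08 0 0.28 0 0 0 -0.8"

```text
time_s: 24.05
tcp_pos: [0.527, 0.0389, -0.022]
ee_rot: [[0.783, 0.584, 0.214], [0.565, -0.811, 0.149], [0.261, 0.005, -0.965]]
wrist_force: [-0.3, 0.1, 0.8]
gripper_width: 0.903
gripper_force: 0.0
```

>>> jog_arm --plan "0 0 0 0 0 0 1;0 0 0 0 0 0 1;0 0 0 0 0 0 1;0 0 0 0 0 0 1;0 0 0 0 0 0 1;0 0 0 0 0 0 1;0 0 0 0 0 0 1;0 0 0 0 0 0 1;0 0 0 0 0 0 1;0 0 0 0 0 0 1"

```text
time_s: 25.05
tcp_pos: [0.5272, 0.039, -0.0212]
ee_rot: [[0.782, 0.585, 0.215], [0.565, -0.811, 0.149], [0.262, 0.005, -0.965]]
wrist_force: [-0.9, 1.5, 2.1]
gripper_width: 0.683
gripper_force: 30.0
```

```bash
python3 log.py
python3 - <<'E'
from chain import *
q,p,R=L[-1]
v,w=plan(p,R,p+np.array([-.015,0,.17]),R,10)
p1=p+np.array([-.015,0,.17]);R1=R
for A,e,G,n in((110,105,[.5,.03,.25],20),(110,152,[.5,.03,.27],10)):
    # yaw as world rotation decreasing
    R2=Rt(A,e);v,w=plan(p1,R1,tcp(G,R2),R2,n);qq=q
    for a,b in run(p1,R1,v,w,n)[3::4]:qq,c=ik(a,b,qq);print(qq.round(),"%.0e"%c)
    q=qq;p1,R1=tcp(G,R2),R2
E
```

```text
25.05 [ 18.57  23.09 -33.27 -12.65 -19.49 118.65] [ 0.5272  0.039  -0.0212] [[0.782, 0.585, 0.215], [0.565, -0.811, 0.149], [0.262, 0.005, -0.965]] [-0.9  1.5  2.1] 0.683 30.0
10 rows v [ 0.131 -0.032 -0.669] w [0. 0. 0.] |w|deg 0.0
   path [[0.526, 0.039, -0.004], [0.523, 0.039, 0.03], [0.52, 0.039, 0.064], [0.517, 0.039, 0.098], [0.514, 0.039, 0.132]]
20 rows v [ 0.022  0.055 -0.092] w [-0.171 -0.002  0.639] |w|deg 5.29
   path [[0.513, 0.038, 0.151], [0.515, 0.033, 0.161], [0.515, 0.027, 0.17], [0.512, 0.022, 0.179], [0.509, 0.018, 0.189]]
[ 24.   5. -31.   4. -40.  78.] 5e-24
[ 27.   4. -33.  13. -41.  48.] 1e-23
[ 29.   5. -32.  18. -46.  22.] 7e-28
[ 30.   6. -29.  19. -53.  -0.] 2e-18
[ 30.   8. -25.  17. -61. -19.] 4e-20
10 rows v [ 0.232  0.    -0.074] w [0.    0.588 0.   ] |w|deg 4.7
   path [[0.507, 0.012, 0.199], [0.51, 0.003, 0.207], [0.513, -0.005, 0.216], [0.515, -0.011, 0.227], [0.516, -0.015, 0.238]]
[ 37.   9. -34.  37. -63. -39.] 2e-30
[ 42.  13. -41.  51. -71. -55.] 6e-22
```

Full-diameter grip this time: 0.683 × 87 mm ≈ 59.4 mm at 30 N.

>>> jog_arm --plan "0.07 0 -0.3 0 0 0 1;0.12 -0.03 -0.6 0 0 0 1;0.14 -0.03 -0.72 0 0 0 1;0.14 -0.03 -0.72 0 0 0 1;0.14 -0.03 -0.72 0 0 0 1;0.14 -0.03 -0.72 0 0 0 1;0.14 -0.03 -0.72 0 0 0 1;0.14 -0.03 -0.72 0 0 0 1;0.14 -0.03 -0.72 0 0 0 1;0.14 -0.03 -0.72 0 0 0 1"

```text
time_s: 26.05
tcp_pos: [0.5112, 0.0374, 0.1476]
ee_rot: [[0.784, 0.584, 0.211], [0.565, -0.812, 0.148], [0.258, 0.003, -0.966]]
wrist_force: [0.6, 1.6, -3.9]
gripper_width: 0.696
gripper_force: 30.0
```

>>> jog_arm --plan "0.02 0.05 -0.09 -0.17 0 0.64 1;0.02 0.05 -0.09 -0.17 0 0.64 1;0.02 0.05 -0.09 -0.17 0 0.64 1;0.02 0.05 -0.09 -0.17 0 0.64 1;0.02 0.05 -0.09 -0.17 0 0.64 1;0.02 0.05 -0.09 -0.17 0 0.64 1;0.02 0.05 -0.09 -0.17 0 0.64 1;0.02 0.05 -0.09 -0.17 0 0.64 1;0.02 0.05 -0.09 -0.17 0 0.64 1;0.02 0.05 -0.09 -0.17 0 0.64 1"

```text
time_s: 27.05
tcp_pos: [0.5128, 0.0251, 0.1699]
ee_rot: [[0.921, -0.301, 0.248], [-0.29, -0.954, -0.079], [0.261, 0.001, -0.965]]
wrist_force: [0.7, -0.9, -2.7]
gripper_width: 0.692
gripper_force: 30.0
```

>>> jog_arm --plan "0.02 0.05 -0.09 -0.17 0 0.64 1;0.02 0.05 -0.09 -0.17 0 0.64 1;0.02 0.05 -0.09 -0.17 0 0.64 1;0.02 0.05 -0.09 -0.17 0 0.64 1;0.02 0.05 -0.09 -0.17 0 0.64 1;0.02 0.05 -0.09 -0.17 0 0.64 1;0.02 0.05 -0.09 -0.17 0 0.64 1;0.02 0.05 -0.09 -0.17 0 0.64 1;0.02 0.05 -0.09 -0.17 0 0.64 1;0.02 0.05 -0.09 -0.17 0 0.64 1"

```text
time_s: 28.05
tcp_pos: [0.5045, 0.0171, 0.1931]
ee_rot: [[0.322, -0.942, 0.09], [-0.91, -0.335, -0.243], [0.259, -0.004, -0.966]]
wrist_force: [0.6, 0.5, -3.3]
gripper_width: 0.688
gripper_force: 30.0
```

>>> jog_arm --plan "0.23 0 -0.07 0 0.59 0 1;0.23 0 -0.07 0 0.59 0 1;0.23 0 -0.07 0 0.59 0 1;0.23 0 -0.07 0 0.59 0 1;0.23 0 -0.07 0 0.59 0 1;0.23 0 -0.07 0 0.59 0 1;0.23 0 -0.07 0 0.59 0 1;0.23 0 -0.07 0 0.59 0 1;0.23 0 -0.07 0 0.59 0 1;0.23 0 -0.07 0 0.59 0 1"

```text
time_s: 29.05
tcp_pos: [0.5171, -0.0153, 0.2402]
ee_rot: [[0.153, -0.94, 0.304], [-0.439, -0.34, -0.832], [0.886, -0.006, -0.465]]
wrist_force: [-0.1, -0.2, -3.2]
gripper_width: 0.688
gripper_force: 30.0
```

```bash
python3 log.py
cat > held.py <<'E'
from h import *
s=r.sense();R=s["ee_rot"];p=s["tcp_pos"]
def axis(names=("scene","top","wrist")):
  for n in names:
    c=r.get_calibration(n);a,d=r.capture(n);P=cloud(c,d);Q=(P-p)@R
    # bright, in jar region of tool frame (held: y within 35mm, z within 45mm of the pads)
    m=(np.abs(Q[...,1])<.033)&(np.abs(Q[...,2]+.056)<.05)&(np.abs(Q[...,0])<.12)&(a.min(-1)>75)&(a.max(-1).astype(int)-a.min(-1)<35)
    q=Q[m]
    if len(q)<40:print(n,len(q));continue
    c0=np.median(q,0);u,sv,vt=np.linalg.svd(q-q.mean(0),full_matrices=False);e=vt[0]*np.sign(vt[0][0])
    t=(q-q.mean(0))@e;print(n,len(q),"axis tool",e.round(3),"world",(R@e).round(3),"x range",np.percentile(q[:,0],[1,99]).round(3),"len",np.ptp(np.percentile(t,[1,99])).round(3),"mean",q.mean(0).round(3))
axis()
E
python3 held.py
```

```text
29.05 [ 43.39  16.71 -43.96  56.73 -76.52 -62.84] [ 0.5171 -0.0153  0.2402] [[0.153, -0.94, 0.304], [-0.439, -0.34, -0.832], [0.886, -0.006, -0.465]] [-0.1 -0.2 -3.2] 0.688 30.0
scene 1951 axis tool [0.935 0.134 0.328] world [ 0.117 -0.729  0.675] x range [-0.033  0.087] len 0.122 mean [ 0.047 -0.015 -0.052]
top 2591 axis tool [ 0.888 -0.001  0.459] world [ 0.276 -0.771  0.573] x range [-0.029  0.084] len 0.123 mean [ 0.044 -0.    -0.059]
wrist 31388 axis tool [ 0.963 -0.012  0.27 ] world [ 0.24  -0.643  0.727] x range [-0.016  0.084] len 0.102 mean [ 0.039  0.    -0.067]
```

>>> jog_arm --plan "0 0 0 0 0 0 1;0 0 0 0 0 0 1;0 0 0 0 0 0 1;0 0 0 0 0 0 1;0 0 0 0 0 0 1;0 0 0 0 0 0 1;0 0 0 0 0 0 1;0 0 0 0 0 0 1;0 0 0 0 0 0 1;0 0 0 0 0 0 1"

```text
time_s: 30.2
tcp_pos: [0.5173, -0.0154, 0.2407]
ee_rot: [[0.153, -0.941, 0.302], [-0.44, -0.339, -0.832], [0.885, -0.006, -0.466]]
wrist_force: [0.2, 0.0, -4.2]
gripper_width: 0.685
gripper_force: 30.0
```

```bash
python3 log.py
cat > b.py <<'E'
from chain import *
Rp=np.array([[0.782,0.585,0.215],[0.565,-0.811,0.149],[0.262,0.005,-0.965]]);pp=np.array([.5272,.039,-.0212])
dd=np.array([*d,0]);bt=Rp.T@(np.array([.533,.0434,.0305])+.0605*dd-pp);ax=Rp.T@dd
E
python3 - <<'E'
from b import *
print("base in tool",bt.round(4),"axis",ax.round(3))
q,p,R=L[-1]
Rf=Rt(40,15);above=np.array([*bed,.15])-Rf@bt;print("final world axis",(Rf@ax).round(3),"tcp above",above.round(3))
p1,R1=p,R
for R2,t,n in((Rt(40,80),tcp([.53,-.08,.27],Rt(40,80)),20),(Rf,above,20),(Rf,above-[0,0,.118],20)):
    v,w=plan(p1,R1,t,R2,n);mx=0
    for a,b in run(p1,R1,v,w,n):
        q2,c=ik(a,b,q);mx=np.maximum(mx,abs(q2-q)/.1);q=q2
    print(q.round(),"%.0e"%c,"speed",mx.round());p1,R1=t,R2
    print("   base pts",[(a+b@bt).round(2).tolist() for a,b in run(p1,R1,v,w,1)])
E
```

```text
30.2 [ 43.36  16.68 -43.84  56.65 -76.56 -62.68] [ 0.5173 -0.0154  0.2407] [[0.153, -0.941, 0.302], [-0.44, -0.339, -0.832], [0.885, -0.006, -0.466]] [ 0.2  0.  -4.2] 0.685 30.0
base in tool [ 0.0789  0.0001 -0.0322] axis [0.965 0.001 0.262]
final world axis [ 0.002  0.003 -1.   ] tcp above [ 0.606 -0.129  0.218]
20 rows v [ 0.074 -0.054  0.112] w [-0.206 -0.39   0.415] |w|deg 4.84
   path [[0.52, -0.018, 0.241], [0.528, -0.03, 0.241], [0.533, -0.043, 0.238], [0.536, -0.056, 0.232], [0.538, -0.067, 0.223]]
[  6.   9. -11.  -6. -61. -53.] 4e-31 speed [26.  6. 25. 40.  8. 11.]
   base pts [[0.47, -0.13, 0.23]]
20 rows v [-0.032 -0.174  0.019] w [-0.    -0.406  0.   ] |w|deg 3.25
   path [[0.541, -0.077, 0.215], [0.555, -0.087, 0.214], [0.569, -0.098, 0.214], [0.583, -0.109, 0.215], [0.596, -0.121, 0.216]]
[-42.  24. -10. -82. -75.  32.] 2e-19 speed [29. 20.  3. 46. 26. 51.]
   base pts [[0.57, -0.16, 0.15]]
20 rows v [0.228 0.    0.061] w [0. 0. 0.] |w|deg 0.0
   path [[0.606, -0.129, 0.212], [0.606, -0.129, 0.188], [0.606, -0.129, 0.165], [0.606, -0.129, 0.141], [0.606, -0.129, 0.118]]
[-43.  37. -13. -86. -74.  48.] 5e-26 speed [1. 7. 2. 2. 1. 8.]
   base pts [[0.57, -0.16, 0.03]]
```

>>> jog_arm --plan "0.074 -0.054 0.112 -0.206 -0.39 0.415 1;0.074 -0.054 0.112 -0.206 -0.39 0.415 1;0.074 -0.054 0.112 -0.206 -0.39 0.415 1;0.074 -0.054 0.112 -0.206 -0.39 0.415 1;0.074 -0.054 0.112 -0.206 -0.39 0.415 1;0.074 -0.054 0.112 -0.206 -0.39 0.415 1;0.074 -0.054 0.112 -0.206 -0.39 0.415 1;0.074 -0.054 0.112 -0.206 -0.39 0.415 1;0.074 -0.054 0.112 -0.206 -0.39 0.415 1;0.074 -0.054 0.112 -0.206 -0.39 0.415 1"

```text
time_s: 31.2
tcp_pos: [0.5336, -0.0467, 0.2366]
ee_rot: [[-0.324, -0.944, 0.06], [-0.843, 0.259, -0.471], [0.429, -0.204, -0.88]]
wrist_force: [0.8, 0.0, -4.4]
gripper_width: 0.691
gripper_force: 30.0
```

>>> jog_arm --plan "0.074 -0.054 0.112 -0.206 -0.39 0.415 1;0.074 -0.054 0.112 -0.206 -0.39 0.415 1;0.074 -0.054 0.112 -0.206 -0.39 0.415 1;0.074 -0.054 0.112 -0.206 -0.39 0.415 1;0.074 -0.054 0.112 -0.206 -0.39 0.415 1;0.074 -0.054 0.112 -0.206 -0.39 0.415 1;0.074 -0.054 0.112 -0.206 -0.39 0.415 1;0.074 -0.054 0.112 -0.206 -0.39 0.415 1;0.074 -0.054 0.112 -0.206 -0.39 0.415 1;0.074 -0.054 0.112 -0.206 -0.39 0.415 1"

```text
time_s: 32.2
tcp_pos: [0.536, -0.0741, 0.214]
ee_rot: [[-0.757, -0.641, 0.129], [-0.631, 0.768, 0.113], [-0.172, 0.004, -0.985]]
wrist_force: [0.6, 0.0, -4.2]
gripper_width: 0.69
gripper_force: 30.0
```

>>> jog_arm --plan "-0.032 -0.174 0.02 0 -0.406 0 1;-0.032 -0.174 0.02 0 -0.406 0 1;-0.032 -0.174 0.02 0 -0.406 0 1;-0.032 -0.174 0.02 0 -0.406 0 1;-0.032 -0.174 0.02 0 -0.406 0 1;-0.032 -0.174 0.02 0 -0.406 0 1;-0.032 -0.174 0.02 0 -0.406 0 1;-0.032 -0.174 0.02 0 -0.406 0 1;-0.032 -0.174 0.02 0 -0.406 0 1;-0.032 -0.174 0.02 0 -0.406 0 1"

```text
time_s: 33.2
tcp_pos: [0.571, -0.1008, 0.2127]
ee_rot: [[-0.566, -0.644, 0.514], [-0.474, 0.765, 0.437], [-0.675, 0.003, -0.738]]
wrist_force: [0.1, 0.2, -4.0]
gripper_width: 0.687
gripper_force: 30.0
```

>>> jog_arm --plan "-0.032 -0.174 0.02 0 -0.406 0 1;-0.032 -0.174 0.02 0 -0.406 0 1;-0.032 -0.174 0.02 0 -0.406 0 1;-0.032 -0.174 0.02 0 -0.406 0 1;-0.032 -0.174 0.02 0 -0.406 0 1;-0.032 -0.174 0.02 0 -0.406 0 1;-0.032 -0.174 0.02 0 -0.406 0 1;-0.032 -0.174 0.02 0 -0.406 0 1;-0.032 -0.174 0.02 0 -0.406 0 1;-0.032 -0.174 0.02 0 -0.406 0 1"

```text
time_s: 34.2
tcp_pos: [0.6059, -0.1293, 0.2166]
ee_rot: [[-0.199, -0.644, 0.739], [-0.167, 0.765, 0.622], [-0.966, 0.001, -0.26]]
wrist_force: [0.3, 0.0, -2.5]
gripper_width: 0.688
gripper_force: 30.0
```

```bash
python3 log.py; python3 held.py
python3 - <<'E'
from b import *
q,p,R=L[-1];print("base est",(p+R@bt).round(4),"axis",(R@ax).round(3))
Rf=Rt(40,15);plan(p,R,np.array([*bed,.034])-Rf@bt,Rf,20)
# lid circle from top view
from h import *
import pickle
a,dd_=r.capture("top");P=cloud(r.get_calibration("top"),dd_);zt=(p+R@bt)[2]+.121
m=(np.abs(P[...,2]-zt)<.012)&(np.hypot(P[...,0]-bed[0],P[...,1]-bed[1])<.06)&(a.min(-1)>120)
qq=P[m];print(len(qq),qq.mean(0).round(4),cv2.minEnclosingCircle(qq[:,:2].astype(np.float32)))
A=np.column_stack([qq[:,:2],np.ones(len(qq))]);print("lid plane",np.linalg.lstsq(A,qq[:,2],rcond=None)[0].round(3))
E
```

```text
34.2 [-41.56  24.39 -10.13 -81.97 -74.78  32.28] [ 0.6059 -0.1293  0.2166] [[-0.199, -0.644, 0.739], [-0.167, 0.765, 0.622], [-0.966, 0.001, -0.26]] [ 0.3  0.  -2.5] 0.688 30.0
scene 1969 axis tool [0.895 0.014 0.445] world [ 0.141  0.138 -0.98 ] x range [-0.046  0.07 ] len 0.125 mean [-0.003  0.    -0.038]
top 1269 axis tool [0.81  0.306 0.5  ] world [ 0.01   0.41  -0.912] x range [-0.044  0.073] len 0.128 mean [-0.027  0.004 -0.059]
wrist 31570 axis tool [ 0.967 -0.007  0.256] world [ 0.001 -0.007 -1.   ] x range [-0.014  0.087] len 0.102 mean [ 0.042 -0.001 -0.069]
base est [ 0.5663 -0.1624  0.1488] axis [ 0.     0.003 -1.   ]
20 rows v [ 0.221 -0.001  0.061] w [ 0.001 -0.    -0.   ] |w|deg 0.01
   path [[0.606, -0.129, 0.211], [0.606, -0.129, 0.188], [0.606, -0.129, 0.165], [0.606, -0.129, 0.142], [0.606, -0.129, 0.119]]
1039 [ 0.5658 -0.1619  0.2694] ((0.5658077001571655, -0.1626213788986206), 0.03129180148243904)
lid plane [-0.    0.    0.27]
```

The lid centre is at (0.566, −0.162), level to within the measurement, and the jar is right over the plate.

>>> jog_arm --plan "0.417 0 0.112 0 0 0 1;0.417 0 0.112 0 0 0 1;0.417 0 0.112 0 0 0 1;0.417 0 0.112 0 0 0 1;0.417 0 0.112 0 0 0 1;0.417 0 0.112 0 0 0 1;0.417 0 0.112 0 0 0 1;0.417 0 0.112 0 0 0 1;0.417 0 0.112 0 0 0 1;0.417 0 0.112 0 0 0 1"

```text
time_s: 35.4
tcp_pos: [0.6069, -0.1294, 0.1086]
ee_rot: [[-0.2, -0.642, 0.74], [-0.167, 0.767, 0.62], [-0.966, 0.0, -0.26]]
wrist_force: [0.6, 0.3, -4.5]
gripper_width: 0.686
gripper_force: 30.0
```

>>> jog_arm --plan "0.04 0 0.011 0 0 0 1;0.04 0 0.011 0 0 0 1;0.04 0 0.011 0 0 0 1;0.04 0 0.011 0 0 0 1;0.04 0 0.011 0 0 0 1;0.03 0 0.008 0 0 0 1;0.03 0 0.008 0 0 0 1;0.03 0 0.008 0 0 0 1;0.03 0 0.008 0 0 0 1;0.02 0 0.005 0 0 0 1"

```text
time_s: 36.4
tcp_pos: [0.6068, -0.1293, 0.1006]
ee_rot: [[-0.2, -0.642, 0.74], [-0.167, 0.767, 0.62], [-0.966, 0.001, -0.26]]
wrist_force: [-1.0, 0.3, -3.9]
gripper_width: 0.689
gripper_force: 30.0
```

```bash
python3 log.py
cat > lid.py <<'E'
from b import *
from h import *
s=r.sense();p,R=s["tcp_pos"],s["ee_rot"];print("base est",(p+R@bt).round(4))
for n in("top","scene"):
    a,dd_=r.capture(n);P=cloud(r.get_calibration(n),dd_)
    m=(P[...,2]>.135)&(P[...,2]<.175)&(np.hypot(P[...,0]-bed[0],P[...,1]-bed[1])<.05)&(a.min(-1)>100)
    qq=P[m];print(n,len(qq),qq.mean(0).round(4),np.round(cv2.minEnclosingCircle(qq[:,:2].astype(np.float32))[0],4),"z med",np.median(qq[:,2]).round(4))
    A=np.column_stack([qq[:,:2],np.ones(len(qq))]);print("  plane",np.linalg.lstsq(A,qq[:,2],rcond=None)[0][:2].round(3))
    m=(P[...,2]>.098)&(P[...,2]<.112)&(P[...,0]>.53)&(P[...,0]<.64)&(P[...,1]>-.11)&(P[...,1]<0)
    if m.sum():print("  post",m.sum(),np.round(cv2.minAreaRect(P[m][:,:2].astype(np.float32)),4) if False else P[m].mean(0).round(4))
E
python3 lid.py
```

```text
36.4 [-42.61  36.68 -12.67 -85.52 -73.82  47.69] [ 0.6068 -0.1293  0.1006] [[-0.2, -0.642, 0.74], [-0.167, 0.767, 0.62], [-0.966, 0.001, -0.26]] [-1.   0.3 -3.9] 0.689 30.0
base est [ 0.5671 -0.1623  0.0328]
top 829 [ 0.5658 -0.1608  0.1542] [ 0.5665 -0.1615] z med 0.1544
  plane [ 0.011 -0.02 ]
  post 49 [ 0.5935 -0.0457  0.1085]
scene 652 [ 0.571  -0.1591  0.1522] [ 0.5661 -0.1621] z med 0.1538
  plane [-0.067 -0.098]
  post 64 [ 0.5971 -0.047   0.1068]
```

>>> jog_arm --plan "0.014 0 0.004 0 0 0 1;0.014 0 0.004 0 0 0 1;0.014 0 0.004 0 0 0 1;0.014 0 0.004 0 0 0 1;0.014 0 0.004 0 0 0 1;0.014 0 0.004 0 0 0 1;0.014 0 0.004 0 0 0 1;0.014 0 0.004 0 0 0 1;0.014 0 0.004 0 0 0 1;0.014 0 0.004 0 0 0 1"

```text
time_s: 37.5
tcp_pos: [0.6071, -0.129, 0.0978]
ee_rot: [[-0.198, -0.643, 0.74], [-0.166, 0.766, 0.621], [-0.966, 0.0, -0.259]]
wrist_force: [0.9, 0.9, 0.7]
gripper_width: 0.687
gripper_force: 30.0
```

```bash
python3 log.py; python3 lid.py
```

```text
37.5 [-42.64  37.07 -12.67 -85.67 -73.88  48.14] [ 0.6071 -0.129   0.0978] [[-0.198, -0.643, 0.74], [-0.166, 0.766, 0.621], [-0.966, 0.0, -0.259]] [0.9 0.9 0.7] 0.687 30.0
base est [ 0.5675 -0.162   0.0299]
top 819 [ 0.5662 -0.1607  0.1515] [ 0.5668 -0.1614] z med 0.1517
  plane [ 0.015 -0.014]
  post 48 [ 0.5934 -0.0456  0.109 ]
scene 624 [ 0.571  -0.1594  0.1502] [ 0.5677 -0.1621] z med 0.1511
  plane [-0.044 -0.076]
  post 63 [ 0.5972 -0.0467  0.1071]
```

>>> jog_arm --plan "0 0 0 0 0 0 0;0 0 0 0 0 0 -0.4;0 0 0 0 0 0 -0.6;0 0 0 0 0 0 -0.8;0 0 0 0 0 0 -0.8;0 0 0 0 0 0 -0.8;0 0 0 0 0 0 -0.8;0 0 0 0 0 0 -0.8;0 0 0 0 0 0 -0.8;0 0 0 0 0 0 -0.8"

```text
time_s: 38.6
tcp_pos: [0.6068, -0.1292, 0.0971]
ee_rot: [[-0.2, -0.642, 0.74], [-0.167, 0.766, 0.62], [-0.966, 0.001, -0.26]]
wrist_force: [-0.1, -0.5, -0.4]
gripper_width: 0.899
gripper_force: 0.0
```

>>> jog_arm --plan "0 0 -0.2 0 0 0 -0.8;0 0 -0.5 0 0 0 -0.8;0 0 -0.6 0 0 0 -0.8;0 0 -0.6 0 0 0 -0.8;0 0 -0.6 0 0 0 -0.8;0 0 -0.6 0 0 0 -0.8;0 0 -0.6 0 0 0 -0.8;0 0 -0.6 0 0 0 -0.8;0 0 -0.6 0 0 0 -0.8;0 0 -0.6 0 0 0 -0.8"

```text
time_s: 39.6
tcp_pos: [0.5041, -0.2153, 0.1332]
ee_rot: [[-0.2, -0.642, 0.74], [-0.167, 0.767, 0.62], [-0.966, 0.001, -0.26]]
wrist_force: [0.4, -0.1, 0.6]
gripper_width: 0.9
gripper_force: 0.0
```

```bash
python3 log.py; python3 lid.py
```

```text
39.6 [-55.13  33.35 -12.35 -75.82 -82.73  45.44] [ 0.5041 -0.2153  0.1332] [[-0.2, -0.642, 0.74], [-0.167, 0.767, 0.62], [-0.966, 0.001, -0.26]] [ 0.4 -0.1  0.6] 0.9 0.0
base est [ 0.4645 -0.2483  0.0653]
top 818 [ 0.5672 -0.1606  0.1513] [ 0.5676 -0.1614] z med 0.1515
  plane [ 0.003 -0.021]
  post 50 [ 0.5934 -0.0455  0.1089]
scene 628 [ 0.5713 -0.1595  0.15  ] [ 0.5691 -0.1637] z med 0.1509
  plane [-0.039 -0.074]
  post 67 [ 0.5974 -0.0467  0.1068]
```

Run:
```python
from b import *
q,p,R=L[-1];yv=np.array([.232,.973,0]);post=np.array([.595,-.046,0])
s=post+.045*yv
p1,R1=p,R
for R2,t,n in((Rt(50,60),np.array([.47,-.16,.25]),10),(Rt(76.6,90),s+[0,0,.14],20),(Rt(76.6,90),s+[0,0,.033],10)):
    v,w=plan(p1,R1,np.array(t),R2,n);mx=0
    for a,b in run(p1,R1,v,w,n):
        q2,c=ik(a,b,q);mx=np.maximum(mx,abs(q2-q)/.1);q=q2
    print(q.round(),"%.0e"%c,"speed",mx.round());p1,R1=t,R2
```

```text
10 rows v [-0.428  0.243 -0.23 ] w [-0.102  0.56  -0.079] |w|deg 4.6
   path [[0.498, -0.212, 0.145], [0.488, -0.205, 0.169], [0.48, -0.195, 0.193], [0.474, -0.183, 0.217], [0.471, -0.168, 0.239]]
[-22.   5.  -8. -30. -69.  -9.] 2e-18 speed [46. 41.  5. 53. 25. 61.]
20 rows v [-0.337 -0.087  0.328] w [-0.044  0.184 -0.162] |w|deg 1.99
   path [[0.479, -0.153, 0.247], [0.513, -0.122, 0.233], [0.543, -0.09, 0.214], [0.569, -0.058, 0.191], [0.592, -0.026, 0.163]]
[ 15.  22.  -6.   0. -62. -28.] 5e-23 speed [24. 11.  1. 17.  8. 13.]
10 rows v [0.    0.    0.428] w [0. 0. 0.] |w|deg 0.0
   path [[0.605, -0.002, 0.129], [0.605, -0.002, 0.108], [0.605, -0.002, 0.087], [0.605, -0.002, 0.065], [0.605, -0.002, 0.044]]
[ 15.  29. -13.  -0. -48. -28.] 5e-22 speed [ 0.  7.  8.  0. 14.  0.]
```

>>> jog_arm --plan "-0.43 0.24 -0.23 -0.1 0.56 -0.08 -0.8;-0.43 0.24 -0.23 -0.1 0.56 -0.08 -0.8;-0.43 0.24 -0.23 -0.1 0.56 -0.08 -0.8;-0.43 0.24 -0.23 -0.1 0.56 -0.08 1;-0.43 0.24 -0.23 -0.1 0.56 -0.08 1;-0.43 0.24 -0.23 -0.1 0.56 -0.08 1;-0.43 0.24 -0.23 -0.1 0.56 -0.08 1;-0.43 0.24 -0.23 -0.1 0.56 -0.08 1;-0.43 0.24 -0.23 -0.1 0.56 -0.08 1;-0.43 0.24 -0.23 -0.1 0.56 -0.08 1"

```text
time_s: 40.7
tcp_pos: [0.4716, -0.1586, 0.251]
ee_rot: [[-0.556, -0.766, 0.322], [-0.665, 0.643, 0.379], [-0.498, -0.003, -0.867]]
wrist_force: [1.0, -0.7, -0.2]
gripper_width: 0.349
gripper_force: 0.0
```

>>> jog_arm --plan "-0.67 -0.17 0.66 -0.09 0.37 -0.32 1;-0.67 -0.17 0.66 -0.09 0.37 -0.32 1;-0.67 -0.17 0.66 -0.09 0.37 -0.32 1;-0.67 -0.17 0.66 -0.09 0.37 -0.32 1;-0.67 -0.17 0.66 -0.09 0.37 -0.32 1;-0.67 -0.17 0.66 -0.09 0.37 -0.32 1;-0.67 -0.17 0.66 -0.09 0.37 -0.32 1;-0.67 -0.17 0.66 -0.09 0.37 -0.32 1;-0.67 -0.17 0.66 -0.09 0.37 -0.32 1;-0.67 -0.17 0.66 -0.09 0.37 -0.32 1"

```text
time_s: 41.7
tcp_pos: [0.609, -0.001, 0.1405]
ee_rot: [[-0.236, -0.972, -0.005], [-0.972, 0.236, -0.003], [0.004, 0.004, -1.0]]
wrist_force: [-0.4, -0.0, 0.3]
gripper_width: 0.008
gripper_force: 0.0
```

```bash
python3 log.py
python3 - <<'E'
from b import *
q,p,R=L[-1];s=np.array([.595,-.046,0])+.045*np.array([.232,.973,0])
plan(p,R,s+[0,0,.033],Rt(76.6,90),10)
E
```

```text
41.7 [ 15.17  22.64  -5.5    0.1  -62.2  -28.85] [ 0.609  -0.001   0.1405] [[-0.236, -0.972, -0.005], [-0.972, 0.236, -0.003], [0.004, 0.004, -1.0]] [-0.4 -0.   0.3] 0.008 0.0
10 rows v [0.007 0.012 0.43 ] w [ 0.003 -0.003 -0.003] |w|deg 0.04
   path [[0.609, -0.001, 0.13], [0.608, -0.001, 0.108], [0.607, -0.002, 0.087], [0.606, -0.002, 0.065], [0.606, -0.002, 0.044]]
```

>>> jog_arm --plan "0 0.01 0.43 0 0 0 1;0 0.01 0.43 0 0 0 1;0.01 0.01 0.43 0 0 0 1;0.01 0.01 0.43 0 0 0 1;0.01 0.01 0.43 0 0 0 1;0.01 0.01 0.43 0 0 0 1;0.01 0.01 0.43 0 0 0 1;0.01 0.01 0.43 0 0 0 1;0 0.01 0.43 0 0 0 1;0 0.01 0.43 0 0 0 1"

```text
time_s: 42.7
tcp_pos: [0.6056, -0.0033, 0.0328]
ee_rot: [[-0.238, -0.971, -0.004], [-0.971, 0.238, -0.002], [0.002, 0.004, -1.0]]
wrist_force: [0.3, 0.6, -0.3]
gripper_width: 0.005
gripper_force: 0.0
```

>>> jog_arm --plan "0.3 0 0 0 0 0 1;0.3 0 0 0 0 0 1;0.3 0 0 0 0 0 1;0.14 0 0 0 0 0 1;0.14 0 0 0 0 0 1;0.14 0 0 0 0 0 1;0.14 0 0 0 0 0 1;0.14 0 0 0 0 0 1;0.14 0 0 0 0 0 1;0.1 0 0 0 0 0 1"

```text
time_s: 43.7
tcp_pos: [0.595, -0.0482, 0.0342]
ee_rot: [[-0.238, -0.971, -0.003], [-0.971, 0.238, -0.002], [0.002, 0.003, -1.0]]
wrist_force: [1.2, 3.3, 2.0]
gripper_width: 0.008
gripper_force: 1.5
```

```bash
python3 log.py
cat > vs.py <<'E'
from h import *
yv=np.array([.232,.973]);s=r.sense();print("tcp rel post0 along yv",((s["tcp_pos"][:2]-[.595,-.046])@yv).round(4),"xv",((s["tcp_pos"][:2]-[.595,-.046])@[.973,-.232]).round(4))
for n in("scene","top"):
    a,d=r.capture(n);P=cloud(r.get_calibration(n),d);u=(P[...,:2]-[.566,-.166])@yv;x=(P[...,:2]-[.566,-.166])@np.array([.973,-.232])
    dark=a.max(-1)<110
    m=(P[...,2]>.066)&(P[...,2]<.079)&(np.abs(x)<.042)&(u>-.08)&(u<.09)&dark
    h=np.histogram(u[m],bins=np.arange(-.08,.092,.004));print(n,"jaw tops y_v",[(round(b,3),int(c)) for b,c in zip(h[1],h[0]) if c>2])
    m=(P[...,2]>.143)&(P[...,2]<.158)&(np.hypot(u,x)<.06)&(a.min(-1)>100);q=P[m]
    if m.sum()>50:
        c=np.array(cv2.minEnclosingCircle(q[:,:2].astype(np.float32))[0]);print("  lid yv",((c-[.566,-.166])@yv).round(4),"xv",((c-[.566,-.166])@[.973,-.232]).round(4),"z",np.median(q[:,2]).round(4),len(q))
E
python3 vs.py
```

```text
43.7 [ 10.93  27.83 -14.39   0.07 -47.97 -24.73] [ 0.595  -0.0482  0.0342] [[-0.238, -0.971, -0.003], [-0.971, 0.238, -0.002], [0.002, 0.003, -1.0]] [1.2 3.3 2. ] 0.008 1.5
tcp rel post0 along yv -0.0021 xv 0.0006
scene jaw tops y_v [(np.float64(-0.064), 20), (np.float64(-0.06), 24), (np.float64(-0.056), 27), (np.float64(-0.052), 26), (np.float64(-0.048), 16), (np.float64(-0.044), 23), (np.float64(-0.04), 37), (np.float64(-0.036), 5)]
top jaw tops y_v [(np.float64(-0.064), 42), (np.float64(-0.06), 77), (np.float64(-0.056), 68), (np.float64(-0.052), 74), (np.float64(-0.048), 75), (np.float64(-0.044), 65), (np.float64(-0.04), 49), (np.float64(-0.036), 18), (np.float64(0.024), 3), (np.float64(0.032), 5), (np.float64(0.036), 57), (np.float64(0.04), 74), (np.float64(0.044), 67), (np.float64(0.048), 62), (np.float64(0.052), 47)]
  lid yv 0.0049 xv 0.0001 z 0.1516 107
```

>>> jog_arm --plan "0.072 0 0 0 0 0 1;0.072 0 0 0 0 0 1;0.072 0 0 0 0 0 1;0.072 0 0 0 0 0 1;0.072 0 0 0 0 0 1;0.072 0 0 0 0 0 1;0.072 0 0 0 0 0 1;0.072 0 0 0 0 0 1;0.06 0 0 0 0 0 1;0.04 0 0 0 0 0 1"

```text
time_s: 44.8
tcp_pos: [0.5921, -0.06, 0.034]
ee_rot: [[-0.238, -0.971, -0.0], [-0.971, 0.238, 0.004], [-0.004, 0.001, -1.0]]
wrist_force: [0.2, 20.9, 3.3]
gripper_width: 0.0
gripper_force: 10.3
```

```bash
python3 log.py;python3 vs.py
```

```text
44.8 [  9.65  27.62 -14.65  -0.31 -47.69 -23.22] [ 0.5921 -0.06    0.034 ] [[-0.238, -0.971, -0.0], [-0.971, 0.238, 0.004], [-0.004, 0.001, -1.0]] [ 0.2 20.9  3.3] 0.0 10.3
tcp rel post0 along yv -0.0143 xv 0.0004
scene jaw tops y_v [(np.float64(-0.064), 17), (np.float64(-0.06), 23), (np.float64(-0.056), 20), (np.float64(-0.052), 25), (np.float64(-0.048), 15), (np.float64(-0.044), 20), (np.float64(-0.04), 23), (np.float64(-0.036), 6)]
top jaw tops y_v [(np.float64(-0.064), 44), (np.float64(-0.06), 72), (np.float64(-0.056), 71), (np.float64(-0.052), 53), (np.float64(-0.048), 36), (np.float64(-0.044), 29), (np.float64(-0.04), 27), (np.float64(-0.036), 10), (np.float64(0.008), 3), (np.float64(0.016), 3), (np.float64(0.02), 6), (np.float64(0.024), 48), (np.float64(0.028), 58), (np.float64(0.032), 55), (np.float64(0.036), 51), (np.float64(0.04), 37)]
  lid yv -0.004 xv -0.0028 z 0.1513 77
```

Run:
```python
from h import *
import pickle
yv=np.array([.232,.973])
def hist(a,P,tag):
    u=(P[...,:2]-[.566,-.166])@yv;x=(P[...,:2]-[.566,-.166])@np.array([.973,-.232])
    m=(P[...,2]>.066)&(P[...,2]<.079)&(np.abs(x)<.042)&(u>-.08)&(u<.11)&(a.max(-1)<110)
    h=np.histogram(u[m],bins=np.arange(-.08,.11,.003));print(tag,[(round(float(b),3),int(c)) for b,c in zip(h[1],h[0]) if c>2])
    m=(P[...,2]>.098)&(P[...,2]<.113)&(np.abs(x)<.012)&(u>.05)&(u<.15);print("  post u",u[m].mean().round(4) if m.any() else None,m.sum())
c=pickle.load(open("topcal.pkl","rb"));f=np.load("top0.npz");hist(f["a"],cloud(c,f["d"]),"start")
a,d=r.capture("top");hist(a,cloud(c,d),"now")
c=pickle.load(open("scenecal.pkl","rb"));f=np.load("scene0.npz");hist(f["a"],cloud(c,f["d"]),"start scene")
a,d=r.capture("scene");hist(a,cloud(c,d),"now scene")
print(r.sense()["wrist_force"])
```

```text
start [(-0.065, 14), (-0.062, 48), (-0.059, 54), (-0.056, 59), (-0.053, 53), (-0.05, 56), (-0.047, 55), (-0.044, 56), (-0.041, 49), (-0.038, 68), (-0.035, 12), (0.055, 40), (0.058, 54), (0.061, 55), (0.064, 55), (0.067, 56), (0.07, 58), (0.073, 17)]
  post u 0.1234 52
now [(-0.065, 12), (-0.062, 48), (-0.059, 60), (-0.056, 53), (-0.053, 50), (-0.05, 30), (-0.047, 29), (-0.044, 24), (-0.041, 19), (-0.038, 16), (-0.035, 7), (0.022, 12), (0.025, 40), (0.028, 49), (0.031, 40), (0.034, 42), (0.037, 36), (0.04, 36), (0.043, 4)]
  post u None 0
start scene [(-0.065, 24), (-0.062, 29), (-0.059, 32), (-0.056, 49), (-0.053, 32), (-0.05, 35), (-0.047, 49), (-0.044, 31), (-0.041, 57), (-0.038, 70), (-0.035, 3), (0.052, 6), (0.055, 42), (0.058, 40), (0.061, 43), (0.064, 46), (0.067, 53), (0.07, 79), (0.073, 6)]
  post u 0.1233 69
now scene [(-0.065, 10), (-0.062, 11), (-0.059, 20), (-0.056, 15), (-0.053, 18), (-0.05, 13), (-0.047, 15), (-0.044, 12), (-0.041, 21), (-0.038, 19), (0.088, 4), (0.106, 3)]
  post u 0.118 18
[ 0.52438331 18.26324929  2.41442698]
```

>>> jog_arm --plan "0 0 0 0 0 0 1;-0.1 0 0 0 0 0 1;-0.2 0 0 0 0 0 1;-0.3 0 0 0 0 0 1;-0.4 0 0 0 0 0 1;-0.4 0 -0.5 0 0 0 1;-0.4 0 -1 0 0 0 1;0 0 -1 0 0 0 1;0 0 -1 0 0 0 1;0 0 -1 0 0 0 1"

```text
time_s: 46.0
tcp_pos: [0.6019, -0.0202, 0.1483]
ee_rot: [[-0.238, -0.971, -0.003], [-0.971, 0.238, -0.002], [0.003, 0.003, -1.0]]
wrist_force: [0.7, -0.4, 0.4]
gripper_width: 0.006
gripper_force: 0.0
```

>>> jog_arm --plan "-0.5 0 -1 0 0 0 1;-0.5 0.3 -1 0 0 0 1;-0.5 0.5 -1 0 0 0 1;-0.5 0.5 -1 0 0 0 1;-0.5 0.5 -0.5 0 0 0 1;-0.5 0.5 0 0 0 0 1;0 0 0 0 0 0 1;0 0 0 0 0 0 1;0 0 0 0 0 0 1;0 0 0 0 0 0 1"

```text
time_s: 47.0
tcp_pos: [0.5644, 0.0656, 0.2585]
ee_rot: [[-0.239, -0.971, -0.005], [-0.971, 0.239, -0.002], [0.003, 0.004, -1.0]]
wrist_force: [0.0, -0.4, 0.0]
gripper_width: 0.001
gripper_force: 0.0
```

```bash
python3 log.py;python3 vs.py
python3 - <<'E'
from h import *
from b import bed
for n in("top","scene"):
    a,d=r.capture(n);P=cloud(r.get_calibration(n),d)
    m=(P[...,2]>.14)&(P[...,2]<.16)&(np.hypot(P[...,0]-bed[0],P[...,1]-bed[1])<.05)&(a.min(-1)>100)
    q=P[m];k=q[np.abs(q[:,2]-np.median(q[:,2]))<.005];print(n,len(k),"z",np.median(k[:,2]).round(4),"plane",np.linalg.lstsq(np.column_stack([k[:,:2],np.ones(len(k))]),k[:,2],rcond=None)[0][:2].round(3),k.mean(0).round(4))
E
```

```text
47.0 [ 22.97  14.24  -0.44   0.   -75.61 -36.78] [0.5644 0.0656 0.2585] [[-0.239, -0.971, -0.005], [-0.971, 0.239, -0.002], [0.003, 0.004, -1.0]] [ 0.  -0.4  0. ] 0.001 0.0
tcp rel post0 along yv 0.1015 xv -0.0557
scene jaw tops y_v [(np.float64(-0.068), 3), (np.float64(-0.064), 14), (np.float64(-0.06), 20), (np.float64(-0.056), 27), (np.float64(-0.052), 19), (np.float64(-0.048), 23), (np.float64(-0.044), 13), (np.float64(-0.04), 32), (np.float64(-0.036), 5), (np.float64(-0.016), 5), (np.float64(-0.012), 3), (np.float64(0.008), 8), (np.float64(0.012), 3), (np.float64(0.016), 9), (np.float64(0.02), 13), (np.float64(0.024), 50), (np.float64(0.028), 54), (np.float64(0.032), 57), (np.float64(0.036), 82), (np.float64(0.04), 66)]
  lid yv -0.0067 xv 0.0023 z 0.151 368
top jaw tops y_v [(np.float64(-0.064), 49), (np.float64(-0.06), 69), (np.float64(-0.056), 71), (np.float64(-0.052), 51), (np.float64(-0.048), 37), (np.float64(-0.044), 26), (np.float64(-0.04), 25), (np.float64(-0.036), 13), (np.float64(-0.008), 3), (np.float64(0.008), 3), (np.float64(0.02), 3), (np.float64(0.024), 51), (np.float64(0.028), 77), (np.float64(0.032), 72), (np.float64(0.036), 71), (np.float64(0.04), 74)]
  lid yv -0.005 xv 0.0005 z 0.1516 711
top 710 z 0.1516 plane [-0.004  0.002] [ 0.5672 -0.1712  0.1516]
scene 357 z 0.1512 plane [-0.002 -0.012] [ 0.5756 -0.1743  0.151 ]
```

```bash
python3 -c "
from station import r
print(r.finish_job())"
```

```text
the job is handed in; nothing more can be done
None
```

The job is handed in at about 47 s of the 69 s limit, with no verdict returned: after one drop onto the bench and a re-grip, the jar was turned lid-down, set upright on the plate and released, and the jaw was pushed up to it until it met about 20 N; I did not confirm the balls' positions or that every other item stayed put.

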